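Make up two vacuum-joint kits from the bench stock

ROBOT

A 6-joint arm with a two-finger parallel gripper is mounted at the origin on a cart in front of the work surface, level with it; the furniture and walls round the work are solid. World frame = base frame: x ahead of the robot, y to its left, z up, the work surface at z = 0. Lengths are in m, angles in degrees, forces in N, time in s.
With the tool pointing down it reaches from about 0.35 to 0.875 m from the base axis. Payload 4.2 kg.
Tool frame: the origin (TCP) lies midway between the tips of the shut fingers; the grasp point (between the pads) lies 19 mm behind it; z points along the fingers, y is the line along which they close (so a half turn about z gives the same grasp; the last joint's range is limited). The gripper opens to 87 mm and grips with 3 to 60 N. Pads are 19 mm wide; open, the fingers measure 117 mm over their backs; the gripper's body (75 mm by 190 mm) begins 51 mm behind the grasp point.
Start: joints at [14.817, 22.042, 0.453, 0, -68.411, -14.817], TCP at [0.625, 0, 0.223] pointing down, gripper open.
Joint ranges: [-179.83, 179.83], [-69.29, 118.12], [-61.27, 80.66], [-181.25, 117.63], [-171.15, -9.14], [-177.46, 177.46]. Speed limits (degrees/s): [159.86, 159.86, 180, 180, 180, 180].

INTERFACE

Orientations are given as a 3x3 rotation matrix whose columns are the frame's x, y, z axes.
In Python, from station import * gives the robot as it stands. The module is installed in compiled form; this text tells all that it offers.
- The arm moves only by the tool servo_tool, never from a script. Its argument "deltas" is a list of rows, each an object of numbers: "tx", "ty", "tz": the shift along the tool's x, y, z in mm; "ax", "ay", "az": the turn, a rotation vector about the tool's x, y, z in rad; "claw": the finger opening in mm, from 0 to 87. In form: [{"tx": .., "ty": .., "tz": .., "ax": .., "ay": .., "az": .., "claw": ..}, ...]. A call has 1 to 12 rows; each row is the pose to reach, as a shift and turn from the pose commanded when the call began, along the tool's axes at that moment; what a row does not reach only later rows make up. A row lasts 1/12 s, in which the tool goes at most 41.7 mm and 7.16 degrees, less where a joint would pass 70% of its speed; a pose out of reach is approached as far as the arm can. A call with a gripper value outside its range is refused whole. The fingers move at their own pace and stop on an object; the grip force is fixed at half the most. Time passes only in rows, so rows that repeat a pose let the fingers close. It gives the time, the measured TCP pose, the force, the opening and the grip force at its end, in the units of the state.
- sense(): the state, without advancing time (a new reading comes with each control period).
- capture(name): name is "scene" or "side" or "wrist"; returns the picture (480x640x3 uint8, blue, green, red); there is no depth.
- calibration(name): a dict with "fx", "fy", "cx", "cy" (pixels), "dist" ([k1, k2, p1, p2, k3] as OpenCV has them; the pictures are not rectified), "cam_to_world" (4x4, takes a point from camera to world coordinates); the wrist camera has in their place "hand_eye" (4x4, takes a point from camera to tool coordinates, whose origin is the TCP and whose axes are the flange's). Camera axes: x right, y down, z forward; pixel columns grow to the right and rows downward; lengths in m; the calibration is good to about 2 mm. A picture is of the moment at which its call begins: read the wrist's pose just before it. calibration takes no time and is no camera call.
- finish_job(): hands the job in; it is judged then, once.
Trained networks look in the newest picture that a camera, given by its name, has taken for a name from the list of things; names that differ only in an ending like _2 or _b are one class to them, and where a whole thing is asked for, a point or a joint stands for the part that bears it (a point fixed in the world has none). Each returns a list of dicts, best first, with "confidence" (0 to 1); they miss things now and then, are a little off and sometimes report something else, mostly with a low value. They report only what shows in the picture. A call takes as long as a camera call. They do not tell look-alikes from the thing itself.
- recognise(label, camera): "xyz" ([x, y, z] in m, in the coordinates of the camera as it stood for that picture, good to about 4 mm: the middle of the surface that is visible of it).
- trace(label, camera): "mask" (480x640 bool, what is visible of it).
The state is a dict: "time_s": time; "joints": joint angles; "joint_velocities": joint speeds; "effort": joint torques, N m; "tcp_pos": TCP position; "ee_rot": TCP orientation; "wrist_force": force on the tool from outside, world axes, zero at the start; "moment": the same for the moment, N m; "gripper_width": opening from 0.0 (shut) to 1.0 (fully open); "gripper_force": force on a finger pad.
Only numpy, scipy, OpenCV 4.12 (cv2) and the standard library are available. Lean on these libraries where they do the work, as an engineer would, in place of code of your own. Each camera call takes 0.05 s, during which the arm holds its last target. There are 200 camera calls.

TASK

Make up two kits from the parts on the bench. Green tray: stand the straight flanged tube in one pocket and the black-lidded jar in the other. Orange tray: stand the conical reducer in one pocket and the grease tin in the other, and lay the larger of the two centring rings flat and centred on the lid of the tin; leave the smaller ring lying where it is.

Things in the scene. Friction and masses are not known exactly. Their poses are not given: they have to be found in the camera images.
- green_tray: shallow green tray for one kit, fixed to the bench, 164x84 mm, 10 mm high. Origin at the centre of its underside, x along the 164 mm side, z up. Two open square pockets, 76x76 mm inside, side by side, centred at x = +40 mm and x = -40 mm, y = 0; pocket floors 3 mm above the bench; the outer lip and the divider between the pockets are 4 mm thick and reach 10 mm above the bench.
- orange_tray: shallow orange tray for one kit, fixed to the bench, 164x84 mm, 10 mm high. Origin at the centre of its underside, x along the 164 mm side, z up. Two open square pockets, 76x76 mm inside, side by side, centred at x = +40 mm and x = -40 mm, y = 0; pocket floors 3 mm above the bench; the outer lip and the divider between the pockets are 4 mm thick and reach 10 mm above the bench.
- nipple: straight bare-metal vacuum tube with a flange at each end, standing on one: 60 mm high, flanges 40 mm across and 8 mm thick, tube between them 28 mm across. Origin at the centre of the underside, z up; stands upright at the start.
- jar: round white plastic jar with a black lid, 54 mm across, 70 mm high, closed. Origin at the centre of the underside, z up; stands upright at the start.
- reducer: bare-metal conical reducer, 45 mm high: 55 mm base flange (10 mm thick), a cone narrowing from 44 mm across at 10 mm height, then from 32 mm up to the top a neck 30 mm across. Grip it by the neck. Origin at the centre of the underside, z up; stands upright at the start.
- tin: low round white grease tin with a yellow label on its flat lid, 56 mm across, 24 mm high, closed. Origin at the centre of the underside, z up; stands upright at the start.
- large_ring: the larger centring ring: metal ring with a dark rubber band round it, 54 mm across over the soft rubber (fingers stop at about 48 mm), 8 mm thick, lying flat. Origin at the centre of the underside, z up.
- small_ring: the smaller centring ring, same look, 38 mm across, 8 mm thick, lying flat; it is not needed. Origin at the centre of the underside.
- parts_case: low blue parts case, closed, in the middle of the bench: a fixed obstacle of 144x204 mm, 41 mm high, always at the same place. Origin at the centre of its underside, its long side along y within a few degrees.
There are look-alikes about, which are no part of the job. Leave any brown look-alike of the nipple alone.

How it is judged:
By the outcome, as a careful person would: the job done as asked, in the order asked, and still so for the second after the job is handed in, with the robot touching nothing.
It also fails if it takes over 144 s, if anything falls off the work surface, if the arm or the gripper's body presses on something with over 40 N, if the wrist force passes 120 N, or if a joint passes its speed limit or range.

## Working session

There is one attempt and no reset: what is moved stays moved. The work goes in short steps, Python scripts to look and compute and a tool call to move; the robot and the scene stay as the last step left them, time stands still between calls to the robot, and variables do not carry over. Pictures are saved under pics/ and viewed, at most 14 in all, crops included, and the job is handed in when it is done.

Besides the shell and the picture viewer there is one more tool, called after ">>>" as a command line: name --argument value ..., lists and objects as JSON in quotes. servo_tool: Moves the arm, as the interface text tells. Its arguments: {"type":"object","properties":{"deltas":{"type":"array","items":{"type":"object","properties":{"tx":{"type":"number"},"ty":{"type":"number"},"tz":{"type":"number"},"ax":{"type":"number"},"ay":{"type":"number"},"az":{"type":"number"},"claw":{"type":"number"}}}}},"required":["deltas"]}

```bash
mkdir -p pics; cat > h.py <<'E'
from station import *
import numpy as np, cv2
def cal(n):
    c=calibration(n); K=np.array([[c['fx'],0,c['cx']],[0,c['fy'],c['cy']],[0,0,1.]]); return c,K,np.array(c['dist'],float)
def pose(n,s=None):
    c,K,d=cal(n)
    if n!='wrist': return np.array(c['cam_to_world'])
    s=s or sense(); T=np.eye(4); T[:3,:3]=s['ee_rot']; T[:3,3]=s['tcp_pos']
    return T@np.array(c['hand_eye'])
def px2w(n,uv,z,T):
    c,K,d=cal(n); p=cv2.undistortPoints(np.array([[uv]],float),K,d)[0,0]
    r=T[:3,:3]@[p[0],p[1],1]; o=T[:3,3]; return o+r*(z-o[2])/r[2]
def w2px(n,P,T):
    c,K,d=cal(n); Ti=np.linalg.inv(T)
    return cv2.projectPoints(np.array(P,float).reshape(-1,3),cv2.Rodrigues(Ti[:3,:3])[0],Ti[:3,3],K,d)[0][:,0]
E
python3 - <<'E'
from h import *
s=sense(); print(s['time_s'],s['tcp_pos'],s['ee_rot'],s['gripper_width'])
for n in ['scene','side']:
    cv2.imwrite(f'pics/{n}0.png',capture(n)); T=pose(n); print(n,T[:3,3].round(3),T[:3,2].round(2))
    for l in ['green_tray','orange_tray','nipple','jar','reducer','tin','large_ring','small_ring','parts_case']:
        for r in recognise(l,n):
            if r['confidence']>.2:
                w=T@np.r_[r['xyz'],1]; print(l,round(r['confidence'],2),w[:3].round(3),w2px(n,w[:3],T).round(0)[0])
E
```

```text
0.0 [6.24399145e-01 9.02083709e-06 2.21475344e-01] [[-1.59761452e-04 -9.99997631e-01 -2.17066371e-03]
 [-9.99999981e-01  1.60012007e-04 -1.15254892e-04]
 [ 1.15601951e-04  2.17064526e-03 -9.99997637e-01]] 0.9957707520187301
scene [-0.408 -0.454  0.968] [ 0.68  0.34 -0.65]
green_tray 0.75 [ 0.505  0.163 -0.001] [256. 251.]
green_tray 0.45 [ 0.427 -0.246  0.041] [395. 314.]
orange_tray 0.66 [0.516 0.373 0.003] [192. 224.]
nipple 0.74 [ 0.422 -0.244  0.042] [393. 315.]
nipple 0.65 [ 0.7   -0.347  0.044] [471. 254.]
nipple 0.22 [ 0.667 -0.099  0.022] [374. 239.]
jar 0.78 [ 0.52  -0.273  0.053] [421. 288.]
reducer 0.91 [ 0.417 -0.01   0.017] [299. 290.]
tin 0.56 [ 0.672 -0.095  0.019] [373. 238.]
large_ring 0.51 [ 0.415 -0.145  0.006] [350. 313.]
small_ring 0.49 [ 0.658 -0.244  0.007] [425. 262.]
side [1.157 0.549 0.609] [-0.6  -0.56 -0.57]
green_tray 0.62 [0.518 0.167 0.004] [387. 272.]
orange_tray 0.57 [0.522 0.375 0.002] [476. 325.]
nipple 0.51 [ 0.439 -0.228  0.028] [287. 187.]
jar 0.69 [ 0.549 -0.253  0.047] [250. 192.]
reducer 0.7 [0.437 0.003 0.02 ] [353. 222.]
tin 0.7 [ 0.683 -0.077  0.021] [254. 250.]
tin 0.57 [0.438 0.004 0.018] [353. 223.]
large_ring 0.74 [ 0.687 -0.076  0.024] [253. 250.]
large_ring 0.61 [ 0.414 -0.136  0.003] [318. 204.]
small_ring 0.49 [ 0.668 -0.237  0.008] [217. 224.]
```

View pics/scene0.png

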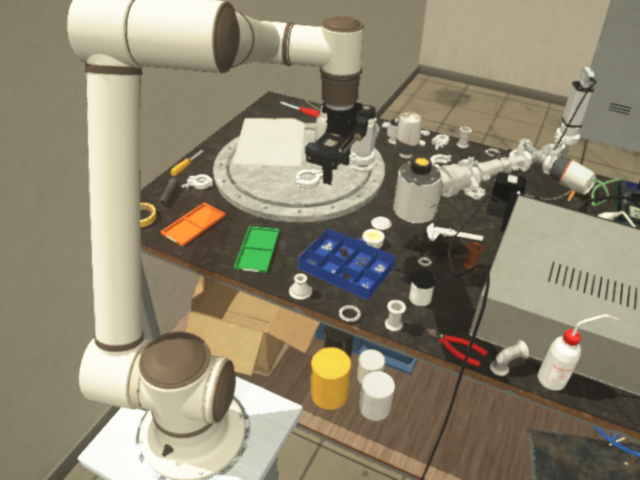

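View pics/side0.png

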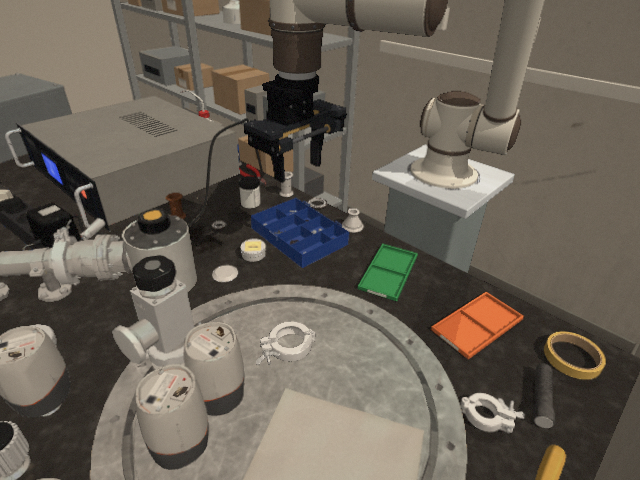

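Scene: metal nipple at (396,315), and its brown look-alike at (471,254) stays put. Jar (421,288), reducer (299,290), tin (373,238) with a white disc beside it at (381,223), rings at (349,313) and (425,262), green tray (257,250), orange tray (193,224). I'll fit the poses by silhouette in both views and enlarge the parts area.

```bash
cat > fit.py <<'E'
from h import *
from scipy.optimize import minimize
def cyl(prof):
    a=np.linspace(0,2*np.pi,40,endpoint=False)
    return np.vstack([np.c_[d/2*np.cos(a),d/2*np.sin(a),0*a+z] for d,z in prof])/1000
def box(x,y,z): return np.array([[i*x/2,j*y/2,k*z] for i in(-1,1) for j in(-1,1) for k in(0,1)])/1000
M=dict(nipple=cyl([(40,0),(40,60)]),jar=cyl([(54,0),(54,70)]),reducer=cyl([(55,0),(55,10),(30,32),(30,45)]),tin=cyl([(56,0),(56,24)]),
 large_ring=cyl([(54,0),(54,8)]),small_ring=cyl([(38,0),(38,8)]),green_tray=box(164,84,10),orange_tray=box(164,84,10),parts_case=box(144,204,41))
def hull(l,p,n,T):
    c,s=np.cos(p[2]),np.sin(p[2]); P=M[l]@np.array([[c,s,0],[-s,c,0],[0,0,1]])+[p[0],p[1],p[3] if len(p)>3 else 0]
    m=np.zeros((1920,2560),np.uint8); cv2.fillConvexPoly(m,cv2.convexHull((w2px(n,P,T)*4+1.5).round().astype(np.int32)),1); return m
def filled(mask):
    c,_=cv2.findContours(mask.astype(np.uint8),cv2.RETR_EXTERNAL,cv2.CHAIN_APPROX_NONE)
    c=max(c,key=cv2.contourArea); m=np.zeros((1920,2560),np.uint8); cv2.fillConvexPoly(m,cv2.convexHull(c)*4+2,1); return m
def fit(l,views,p0,yaw=False,z=0):
    def f(q):
        p=[q[0]/100,q[1]/100,q[2]/10 if yaw else 0,z]; t=0
        for n,T,m in views:
            h=hull(l,p,n,T); t-=(h&m).sum()/max(1,(h|m).sum())
        return t/len(views)
    q0=np.array([p0[0]*100,p0[1]*100]+([p0[2]*10] if yaw else [])); k=len(q0)
    r=minimize(f,q0,method='Nelder-Mead',options=dict(initial_simplex=np.vstack([q0,q0+np.eye(k)*1.5]),xatol=.01,fatol=1e-4)); 
    return r.x/[100,100,10][:k] if yaw else r.x/100, -r.fun
E
python3 - <<'E'
from fit import *
G=dict(nipple=(.425,-.24),jar=(.53,-.265),reducer=(.425,-.004),tin=(.675,-.09),large_ring=(.415,-.14),small_ring=(.66,-.24),green_tray=(.51,.165,0),orange_tray=(.52,.374,0),parts_case=(.55,-.1,0))
im={n:capture(n) for n in('scene','side')}
for l,g in G.items():
    vs=[]
    for n in im:
        T=pose(n); u=w2px(n,[*g[:2],.02],T)[0]
        c=[r for r in trace(l,n) if r['mask'].any() and np.linalg.norm(np.argwhere(r['mask'])[:,::-1].mean(0)-u)<25]
        if c: vs.append((n,T,filled(c[0]['mask'])))
    y=len(g)>2
    o=[]
    for v in ([vs]+[[x] for x in vs] if vs else []):
        b=max([fit(l,v,g[:2]+((a,) if y else ()),y) for a in ([0,.8,1.57,-.8] if y else [0])],key=lambda t:t[1]); o.append((b[0].round(4).tolist(),round(b[1],3)))
    print(l,[v[0] for v in vs],o)
T=pose('scene')
for nm,u in dict(canister_near=(408,215),canL=(397,205),canR=(438,210),disc=(381,223)).items(): print(nm,px2w('scene',u,0,T).round(3))
a=cv2.resize(im['scene'][210:340,280:490],None,fx=3.8,fy=3.8,interpolation=2); cv2.imwrite('pics/crop.png',a)
E
```

```text
nipple ['scene', 'side'] [([0.4344, -0.2428], np.float64(0.761)), ([0.4363, -0.2433], np.float64(0.825)), ([0.4354, -0.2409], np.float64(0.708))]
jar ['scene', 'side'] [([0.5361, -0.2723], np.float64(0.858)), ([0.5384, -0.271], np.float64(0.888)), ([0.5342, -0.2725], np.float64(0.835))]
reducer ['scene', 'side'] [([0.4267, -0.0085], np.float64(0.844)), ([0.4256, -0.0084], np.float64(0.886)), ([0.4284, -0.0063], np.float64(0.814))]
tin ['scene', 'side'] [([0.6777, -0.0927], np.float64(0.808)), ([0.6805, -0.0945], np.float64(0.794)), ([0.6768, -0.091], np.float64(0.868))]
large_ring ['side'] [([0.4109, -0.1421], np.float64(0.561)), ([0.4109, -0.1421], np.float64(0.561))]
small_ring ['scene'] [([0.6638, -0.2405], np.float64(0.922)), ([0.6638, -0.2405], np.float64(0.922))]
green_tray ['scene', 'side'] [([0.5115, 0.165, 0.3381], np.float64(0.931)), ([0.5105, 0.1615, 0.3193], np.float64(0.946)), ([0.5114, 0.1658, 0.3396], np.float64(0.973))]
orange_tray ['scene', 'side'] [([0.5173, 0.3723, 2.9722], np.float64(0.93)), ([0.5161, 0.3697, 2.9754], np.float64(0.966)), ([0.5178, 0.375, 2.9716], np.float64(0.98))]
parts_case [] []
canister_near [ 0.834 -0.138 -0.   ]
canL [ 0.864 -0.094  0.   ]
canR [ 0.897 -0.207  0.   ]
disc [ 0.764 -0.083  0.   ]
```

View pics/crop.png

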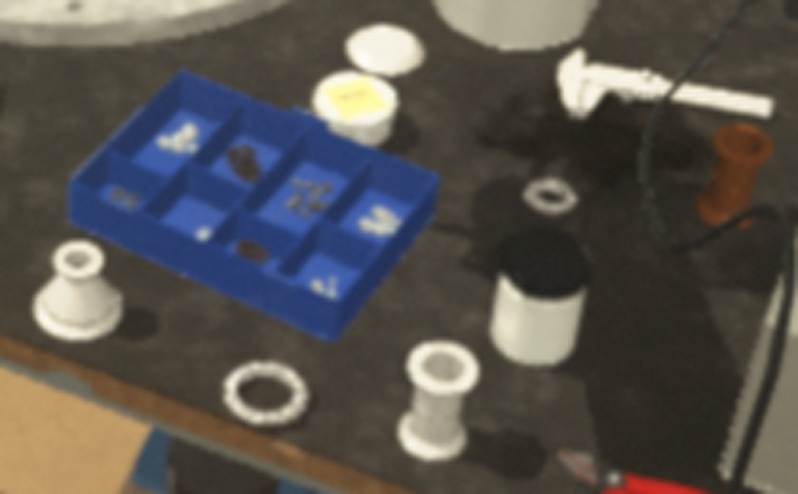

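Rings: the near one at (349,313) measures about 54 mm and fits "larger". The far one at (425,262) fits at 38 mm, so it's the small one. The nipple is the bare-metal tube at (396,315), not the brown one at (471,254). The crop confirms both. I'm moving above the nipple and turning the jaws to close along y.

>>> servo_tool --deltas '[{"tx": 30, "ty": 24, "tz": 8, "az": 0.13, "claw": 87}, {"tx": 60, "ty": 48, "tz": 16, "az": 0.25, "claw": 87}, {"tx": 90, "ty": 72, "tz": 24, "az": 0.38, "claw": 87}, {"tx": 120, "ty": 96, "tz": 32, "az": 0.5, "claw": 87}, {"tx": 150, "ty": 120, "tz": 40, "az": 0.63, "claw": 87}, {"tx": 180, "ty": 144, "tz": 48, "az": 0.75, "claw": 87}, {"tx": 205, "ty": 165, "tz": 52, "az": 0.88, "claw": 87}, {"tx": 225, "ty": 180, "tz": 52, "az": 1.0, "claw": 87}, {"tx": 238, "ty": 188, "tz": 52, "az": 1.13, "claw": 87}, {"tx": 243, "ty": 190, "tz": 52, "az": 1.25, "claw": 87}, {"tx": 243, "ty": 190, "tz": 52, "az": 1.37, "claw": 87}, {"tx": 243, "ty": 190, "tz": 52, "az": 1.49, "claw": 87}]'

```text
schema error: expected keys tx, ty, tz, ax, ay, az, claw
```

>>> servo_tool --deltas '[{"az": 0.08, "claw": 87}, {"az": 0.08, "claw": 87}, {"az": 0.08, "claw": 87}]'

```text
schema error: expected keys tx, ty, tz, ax, ay, az, claw
```

```bash
cat > look.py <<'E'
import sys
from fit import *
# usage: look.py pic label x y [label x y ...]
s=sense(); T=pose('wrist',s); im=capture('wrist')
if sys.argv[1]!='-': cv2.imwrite(f'pics/{sys.argv[1]}.png',im)
print('t',round(s['time_s'],2),'tcp',s['tcp_pos'].round(4) if hasattr(s['tcp_pos'],'round') else s['tcp_pos'],'yaw',np.degrees(np.arctan2(s['ee_rot'][1][1],s['ee_rot'][0][1])).round(1),'j',np.round(s['joints'],0),'w',s['gripper_width'])
print('cam',T[:3,3].round(3),T[:3,2].round(2))
a=sys.argv[2:]
for l,x,y in zip(a[::3],a[1::3],a[2::3]):
    g=[float(x),float(y)]; z=0
    u=w2px('wrist',[*g,.02],T)[0]; print(l,'expect px',u.round(0))
    for r in trace(l,'wrist'):
        if r['mask'].any():
            m=np.argwhere(r['mask'])[:,::-1].mean(0)
            if np.linalg.norm(m-u)<90:
                p=fit(l,[('wrist',T,filled(r['mask']))],g); print(' ',round(r['confidence'],2),m.round(0),p[0].round(4),round(p[1],3))
E
python3 look.py w1 nipple .4344 -.2428 large_ring .411 -.142 jar .536 -.272
```

```text
t 2.0 tcp [0.625  0.     0.2226] yaw 180.0 j [ 15.  22.   0.  -0. -68. -15.] w 1.0020935318467823
cam [ 0.626 -0.079  0.384] [-0.    0.29 -0.96]
nipple expect px [563. -98.]
large_ring expect px [573.  39.]
  0.92 [560.  39.] [ 0.4145 -0.1427] 0.931
jar expect px [ 438. -145.]
```

View pics/w1.png

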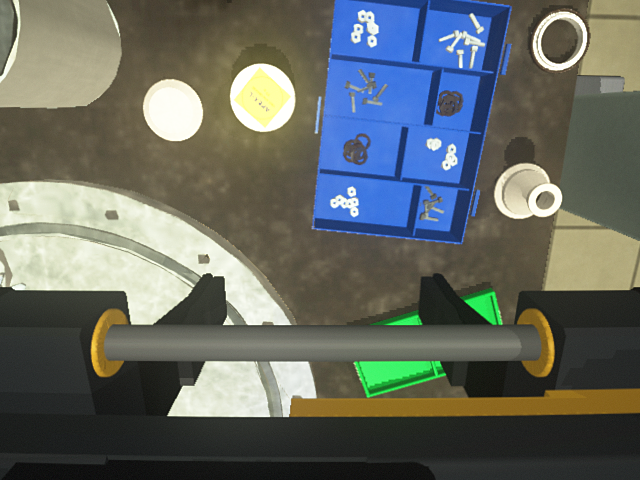

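The wrist view shows the tin at (263,97) with a separate white disc at (173,110), the large ring at (559,40), the reducer at (525,190) and the case. Every key is required in each row, so I'm repeating the move with full rows.

>>> servo_tool --deltas '[{"tx": 30, "ty": 24, "tz": 8, "ax": 0, "ay": 0, "az": 0.13, "claw": 87}, {"tx": 60, "ty": 48, "tz": 16, "ax": 0, "ay": 0, "az": 0.25, "claw": 87}, {"tx": 90, "ty": 72, "tz": 24, "ax": 0, "ay": 0, "az": 0.38, "claw": 87}, {"tx": 120, "ty": 96, "tz": 32, "ax": 0, "ay": 0, "az": 0.5, "claw": 87}, {"tx": 150, "ty": 120, "tz": 40, "ax": 0, "ay": 0, "az": 0.63, "claw": 87}, {"tx": 180, "ty": 144, "tz": 48, "ax": 0, "ay": 0, "az": 0.75, "claw": 87}, {"tx": 205, "ty": 165, "tz": 52, "ax": 0, "ay": 0, "az": 0.88, "claw": 87}, {"tx": 225, "ty": 180, "tz": 52, "ax": 0, "ay": 0, "az": 1.0, "claw": 87}, {"tx": 238, "ty": 188, "tz": 52, "ax": 0, "ay": 0, "az": 1.13, "claw": 87}, {"tx": 243, "ty": 190, "tz": 52, "ax": 0, "ay": 0, "az": 1.25, "claw": 87}, {"tx": 243, "ty": 190, "tz": 52, "ax": 0, "ay": 0, "az": 1.37, "claw": 87}, {"tx": 243, "ty": 190, "tz": 52, "ax": 0, "ay": 0, "az": 1.49, "claw": 87}]'

```text
time_s: 3.2
tcp_pos: [0.4347, -0.2436, 0.1708]
ee_rot: [[-0.997, -0.073, 0.0], [-0.073, 0.997, -0.0], [-0.0, -0.0, -1.0]]
wrist_force: [0.3, 0.2, 0.3]
gripper_width: 1.001
gripper_force: 0.0
```

>>> servo_tool --deltas '[{"tx": 0, "ty": 0, "tz": 0, "ax": 0, "ay": 0, "az": 0.081, "claw": 87}, {"tx": 0, "ty": 0, "tz": 0, "ax": 0, "ay": 0, "az": 0.081, "claw": 87}, {"tx": 0, "ty": 0, "tz": 0, "ax": 0, "ay": 0, "az": 0.081, "claw": 87}]'

```text
time_s: 3.45
tcp_pos: [0.435, -0.243, 0.1707]
ee_rot: [[-1.0, -0.002, 0.0], [-0.002, 1.0, -0.0], [-0.0, -0.0, -1.0]]
wrist_force: [0.6, -0.0, 0.2]
gripper_width: 0.998
gripper_force: 0.0
```

```bash
python3 look.py w2 nipple .4344 -.2428 jar .536 -.272
```

```text
t 3.45 tcp [ 0.435  -0.243   0.1707] yaw 90.1 j [-10.  12. -21.   0. -56. -79.] w 0.998050644997804
cam [ 0.357 -0.244  0.333] [ 0.28 -0.   -0.96]
nipple expect px [324. 213.]
  0.88 [322. 219.] [ 0.4335 -0.2443] 0.972
jar expect px [291. 325.]
  0.79 [289. 341.] [ 0.4986 -0.2627] 0.255
```

View pics/w2.png

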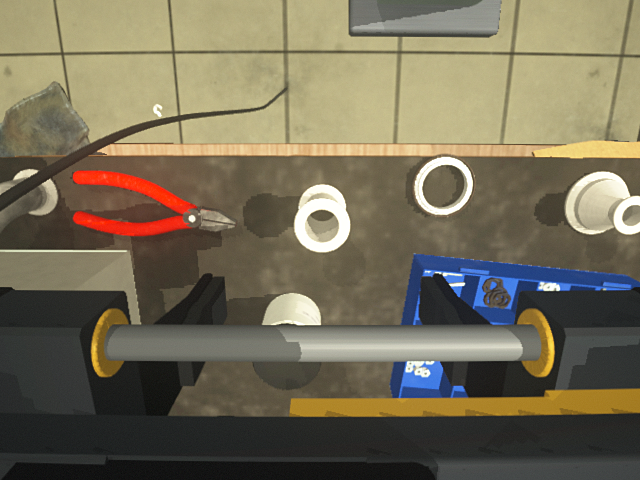

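The wrist fit puts the nipple at (0.4335, -0.2443), IoU 0.97, with its top at (322,229). The pliers stay clear. I'm going down to grip the top flange.

>>> servo_tool --deltas '[{"tx": 1.5, "ty": -1, "tz": 30, "ax": 0, "ay": 0, "az": 0, "claw": 87}, {"tx": 1.5, "ty": -1, "tz": 60, "ax": 0, "ay": 0, "az": 0, "claw": 87}, {"tx": 1.5, "ty": -1, "tz": 90, "ax": 0, "ay": 0, "az": 0, "claw": 80}, {"tx": 1.5, "ty": -1, "tz": 112, "ax": 0, "ay": 0, "az": 0, "claw": 70}, {"tx": 1.5, "ty": -1, "tz": 126, "ax": 0, "ay": 0, "az": 0, "claw": 60}, {"tx": 1.5, "ty": -1, "tz": 133, "ax": 0, "ay": 0, "az": 0, "claw": 56}, {"tx": 1.5, "ty": -1, "tz": 134, "ax": 0, "ay": 0, "az": 0, "claw": 50}, {"tx": 1.5, "ty": -1, "tz": 134, "ax": 0, "ay": 0, "az": 0, "claw": 30}, {"tx": 1.5, "ty": -1, "tz": 134, "ax": 0, "ay": 0, "az": 0, "claw": 30}, {"tx": 1.5, "ty": -1, "tz": 134, "ax": 0, "ay": 0, "az": 0, "claw": 30}, {"tx": 1.5, "ty": -1, "tz": 134, "ax": 0, "ay": 0, "az": 0, "claw": 30}, {"tx": 1.5, "ty": -1, "tz": 134, "ax": 0, "ay": 0, "az": 0, "claw": 30}]'

```text
time_s: 4.6
tcp_pos: [0.4344, -0.2441, 0.0377]
ee_rot: [[-1.0, -0.0, 0.003], [-0.0, 1.0, -0.001], [-0.003, -0.001, -1.0]]
wrist_force: [0.4, 2.0, 3.8]
gripper_width: 0.42
gripper_force: 29.4
```

>>> servo_tool --deltas '[{"tx": 0, "ty": 0, "tz": -10, "ax": 0, "ay": 0, "az": 0, "claw": 30}, {"tx": 0, "ty": 0, "tz": -30, "ax": 0, "ay": 0, "az": 0, "claw": 30}, {"tx": 0, "ty": 0, "tz": -55, "ax": 0, "ay": 0, "az": 0, "claw": 30}, {"tx": 0, "ty": 0, "tz": -80, "ax": 0, "ay": 0, "az": 0, "claw": 30}, {"tx": -3, "ty": 10, "tz": -92, "ax": 0, "ay": 0, "az": -0.01, "claw": 30}, {"tx": -8, "ty": 30, "tz": -95, "ax": 0, "ay": 0, "az": -0.03, "claw": 30}, {"tx": -16, "ty": 60, "tz": -95, "ax": 0, "ay": 0, "az": -0.05, "claw": 30}, {"tx": -25, "ty": 92, "tz": -95, "ax": 0, "ay": 0, "az": -0.08, "claw": 30}, {"tx": -34, "ty": 125, "tz": -95, "ax": 0, "ay": 0, "az": -0.11, "claw": 30}, {"tx": -43, "ty": 158, "tz": -95, "ax": 0, "ay": 0, "az": -0.14, "claw": 30}, {"tx": -52, "ty": 191, "tz": -95, "ax": 0, "ay": 0, "az": -0.16, "claw": 30}, {"tx": -61, "ty": 224, "tz": -95, "ax": 0, "ay": 0, "az": -0.19, "claw": 30}]'

```text
time_s: 5.6
tcp_pos: [0.4943, -0.0184, 0.1317]
ee_rot: [[-0.982, -0.19, 0.0], [-0.19, 0.982, 0.0], [-0.0, 0.0, -1.0]]
wrist_force: [-0.0, -0.4, -1.8]
gripper_width: 0.418
gripper_force: 29.5
```

```bash
python3 - <<'E'
from fit import *
s=sense(); print(s['tcp_pos'],s['ee_rot'],s['gripper_width']*87,s['gripper_force'])
T=pose('wrist',s); im=capture('wrist'); cv2.imwrite('pics/w3.png',im)
r=trace('green_tray','wrist')
for q in r[:1]:
    m=np.argwhere(q['mask']); print(q['confidence'],m.min(0),m.max(0))
E
```

```text
[ 0.49428832 -0.01841552  0.13169548] [[-9.81849555e-01 -1.89661409e-01  3.67754519e-05]
 [-1.89661396e-01  9.81849533e-01  2.23594240e-04]
 [-7.85151587e-05  2.12561021e-04 -9.99999974e-01]] 36.32879963963864 29.487919931827804
0.6 [174 487] [368 603]
```

View pics/w3.png

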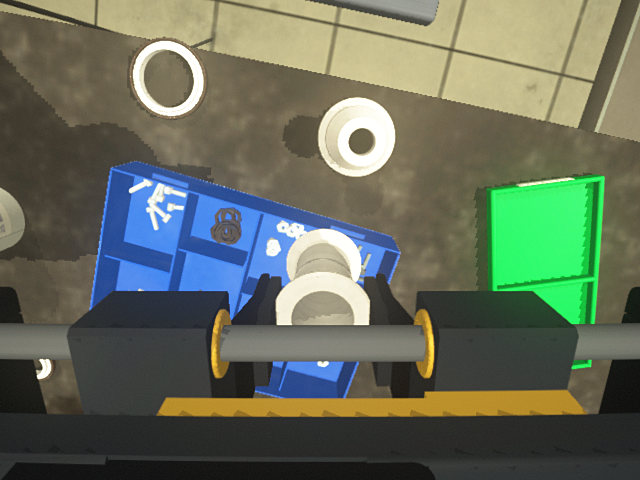

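The nipple hangs upright in the jaws at (322,280), and the green tray's near corners are at (487,190) and (603,178). I'm moving on to its far pocket.

>>> servo_tool --deltas '[{"tx": -15, "ty": 30, "tz": 0, "ax": 0, "ay": 0, "az": -0.03, "claw": 30}, {"tx": -30, "ty": 60, "tz": 0, "ax": 0, "ay": 0, "az": -0.05, "claw": 30}, {"tx": -45, "ty": 90, "tz": 0, "ax": 0, "ay": 0, "az": -0.08, "claw": 30}, {"tx": -60, "ty": 120, "tz": 0, "ax": 0, "ay": 0, "az": -0.1, "claw": 30}, {"tx": -75, "ty": 150, "tz": 0, "ax": 0, "ay": 0, "az": -0.12, "claw": 30}, {"tx": -86, "ty": 172, "tz": 5, "ax": 0, "ay": 0, "az": -0.148, "claw": 30}, {"tx": -91, "ty": 181, "tz": 25, "ax": 0, "ay": 0, "az": -0.148, "claw": 30}, {"tx": -91, "ty": 181, "tz": 45, "ax": 0, "ay": 0, "az": -0.148, "claw": 30}, {"tx": -91, "ty": 181, "tz": 65, "ax": 0, "ay": 0, "az": -0.148, "claw": 30}, {"tx": -91, "ty": 181, "tz": 80, "ax": 0, "ay": 0, "az": -0.148, "claw": 30}, {"tx": -91, "ty": 181, "tz": 86, "ax": 0, "ay": 0, "az": -0.148, "claw": 30}, {"tx": -91, "ty": 181, "tz": 89, "ax": 0, "ay": 0, "az": -0.148, "claw": 30}]'

```text
time_s: 6.7
tcp_pos: [0.549, 0.174, 0.0414]
ee_rot: [[-0.944, -0.331, -0.002], [-0.331, 0.944, -0.001], [0.003, -0.001, -1.0]]
wrist_force: [-0.3, -0.3, -1.4]
gripper_width: 0.419
gripper_force: 30.0
```

>>> servo_tool --deltas '[{"tx": 0, "ty": 0, "tz": 0.5, "ax": 0, "ay": 0, "az": 0, "claw": 30}, {"tx": 0, "ty": 0, "tz": 1, "ax": 0, "ay": 0, "az": 0, "claw": 30}]'

```text
time_s: 6.87
tcp_pos: [0.5504, 0.175, 0.0424]
ee_rot: [[-0.944, -0.331, 0.001], [-0.331, 0.944, 0.001], [-0.002, 0.0, -1.0]]
wrist_force: [0.6, 0.0, 0.2]
gripper_width: 0.421
gripper_force: 30.0
```

>>> servo_tool --deltas '[{"tx": 0, "ty": 0, "tz": 0, "ax": 0, "ay": 0, "az": 0, "claw": 60}, {"tx": 0, "ty": 0, "tz": 0, "ax": 0, "ay": 0, "az": 0, "claw": 70}, {"tx": 0, "ty": 0, "tz": 0, "ax": 0, "ay": 0, "az": 0, "claw": 75}, {"tx": 0, "ty": 0, "tz": -25, "ax": 0, "ay": 0, "az": 0, "claw": 87}, {"tx": 0, "ty": 0, "tz": -60, "ax": 0, "ay": 0, "az": 0, "claw": 87}, {"tx": 0, "ty": 0, "tz": -95, "ax": 0, "ay": 0, "az": 0, "claw": 87}, {"tx": 10, "ty": -26, "tz": -120, "ax": 0, "ay": 0, "az": 0.03, "claw": 87}, {"tx": 23, "ty": -60, "tz": -120, "ax": 0, "ay": 0, "az": 0.06, "claw": 87}, {"tx": 36, "ty": -94, "tz": -120, "ax": 0, "ay": 0, "az": 0.09, "claw": 87}, {"tx": 49, "ty": -128, "tz": -120, "ax": 0, "ay": 0, "az": 0.12, "claw": 87}, {"tx": 62, "ty": -162, "tz": -120, "ax": 0, "ay": 0, "az": 0.15, "claw": 87}, {"tx": 75, "ty": -196, "tz": -120, "ax": 0, "ay": 0, "az": 0.18, "claw": 87}]'

```text
time_s: 7.87
tcp_pos: [0.5438, -0.0364, 0.1626]
ee_rot: [[-0.988, -0.156, 0.002], [-0.156, 0.988, 0.0], [-0.002, -0.0, -1.0]]
wrist_force: [0.6, -0.8, -0.2]
gripper_width: 0.995
gripper_force: 0.0
```

>>> servo_tool --deltas '[{"tx": 8, "ty": -36, "tz": 0, "ax": 0, "ay": 0, "az": 0.03, "claw": 87}, {"tx": 16, "ty": -72, "tz": 0, "ax": 0, "ay": 0, "az": 0.06, "claw": 87}, {"tx": 24, "ty": -108, "tz": 0, "ax": 0, "ay": 0, "az": 0.09, "claw": 87}, {"tx": 32, "ty": -144, "tz": 0, "ax": 0, "ay": 0, "az": 0.12, "claw": 87}, {"tx": 40, "ty": -180, "tz": 0, "ax": 0, "ay": 0, "az": 0.158, "claw": 87}, {"tx": 44, "ty": -215, "tz": 0, "ax": 0, "ay": 0, "az": 0.158, "claw": 87}, {"tx": 44, "ty": -230, "tz": 0, "ax": 0, "ay": 0, "az": 0.158, "claw": 87}, {"tx": 44, "ty": -234, "tz": 0, "ax": 0, "ay": 0, "az": 0.158, "claw": 87}, {"tx": 44, "ty": -234, "tz": 0, "ax": 0, "ay": 0, "az": 0.158, "claw": 87}]'

```text
time_s: 8.62
tcp_pos: [0.5373, -0.2736, 0.1616]
ee_rot: [[-1.0, 0.002, 0.0], [0.002, 1.0, 0.0], [-0.0, 0.0, -1.0]]
wrist_force: [0.3, 0.3, -0.3]
gripper_width: 0.996
gripper_force: 0.0
```

```bash
python3 look.py w4 jar .536 -.272; python3 - <<'E'
from fit import *
cv2.imwrite('pics/sc1.png',np.vstack([cv2.resize(capture('scene')[190:290,160:320],(640,400))]))
E
```

```text
t 8.62 tcp [ 0.5373 -0.2736  0.1616] yaw 89.9 j [-12.  23.  -8.  -0. -60. -78.] w 0.9964998242015083
cam [ 0.459 -0.274  0.323] [ 0.28 -0.   -0.96]
jar expect px [326. 215.]
  0.98 [326. 230.] [ 0.5392 -0.2721] 0.931
```

View pics/sc1.png

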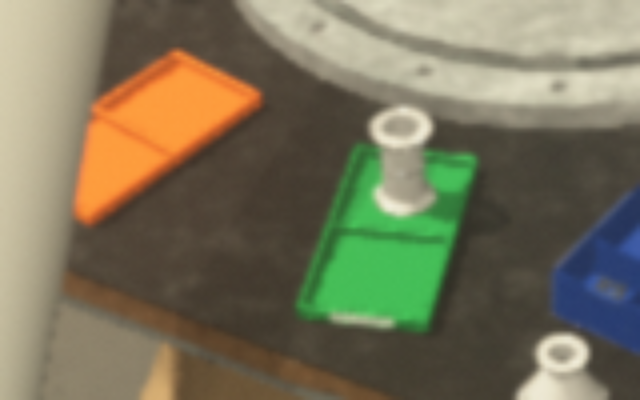

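The nipple stands in the far green pocket, at crop (403,160). Before descending on the jar, I'm checking the clearance to the instrument case on the right.

View pics/w4.png

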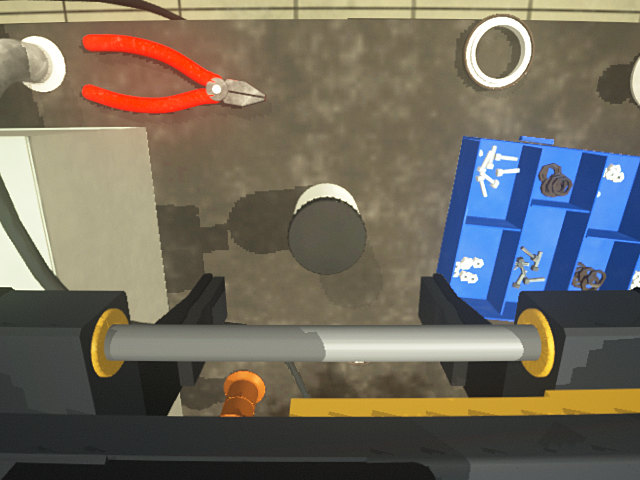

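```bash
python3 - <<'E'
from fit import *
# instrument: near-left bottom corner seen in scene ~(484,345), top corners ~(516,196),(489,300)
T=pose('scene')
print([px2w('scene',u,z,T).round(3).tolist() for u,z in [((486,345),0),((489,298),.1),((489,298),.15),((516,196),.1),((516,196),.15)]])
E
```

```text
[[0.47, -0.451, -0.0], [0.511, -0.425, 0.1], [0.458, -0.427, 0.15], [0.923, -0.402, 0.1], [0.846, -0.405, 0.15]]
```

The instrument's near face is at about y = -0.41 to -0.43 and the gripper body reaches -0.367, so it's clear. The jar's lid is at (326,235). Descending.

>>> servo_tool --deltas '[{"tx": -1.5, "ty": 1.5, "tz": 30, "ax": 0, "ay": 0, "az": 0, "claw": 87}, {"tx": -1.5, "ty": 1.5, "tz": 60, "ax": 0, "ay": 0, "az": 0, "claw": 87}, {"tx": -1.5, "ty": 1.5, "tz": 85, "ax": 0, "ay": 0, "az": 0, "claw": 87}, {"tx": -1.5, "ty": 1.5, "tz": 105, "ax": 0, "ay": 0, "az": 0, "claw": 80}, {"tx": -1.5, "ty": 1.5, "tz": 118, "ax": 0, "ay": 0, "az": 0, "claw": 75}, {"tx": -1.5, "ty": 1.5, "tz": 124, "ax": 0, "ay": 0, "az": 0, "claw": 70}, {"tx": -1.5, "ty": 1.5, "tz": 125, "ax": 0, "ay": 0, "az": 0, "claw": 60}, {"tx": -1.5, "ty": 1.5, "tz": 125, "ax": 0, "ay": 0, "az": 0, "claw": 42}, {"tx": -1.5, "ty": 1.5, "tz": 125, "ax": 0, "ay": 0, "az": 0, "claw": 42}, {"tx": -1.5, "ty": 1.5, "tz": 125, "ax": 0, "ay": 0, "az": 0, "claw": 42}, {"tx": -1.5, "ty": 1.5, "tz": 125, "ax": 0, "ay": 0, "az": 0, "claw": 42}]'

```text
time_s: 9.68
tcp_pos: [0.5397, -0.2713, 0.0379]
ee_rot: [[-1.0, -0.0, 0.003], [-0.0, 1.0, -0.0], [-0.003, -0.0, -1.0]]
wrist_force: [0.4, 1.9, 2.4]
gripper_width: 0.6
gripper_force: 30.0
```

>>> servo_tool --deltas '[{"tx": 0, "ty": 0, "tz": -10, "ax": 0, "ay": 0, "az": 0, "claw": 42}, {"tx": 0, "ty": 0, "tz": -30, "ax": 0, "ay": 0, "az": 0, "claw": 42}, {"tx": 0, "ty": 0, "tz": -55, "ax": 0, "ay": 0, "az": 0, "claw": 42}, {"tx": 0, "ty": 0, "tz": -80, "ax": 0, "ay": 0, "az": 0, "claw": 42}, {"tx": 2, "ty": 10, "tz": -100, "ax": 0, "ay": 0, "az": 0, "claw": 42}, {"tx": 5, "ty": 30, "tz": -110, "ax": 0, "ay": 0, "az": -0.02, "claw": 42}, {"tx": 9, "ty": 60, "tz": -110, "ax": 0, "ay": 0, "az": -0.05, "claw": 42}, {"tx": 14, "ty": 92, "tz": -110, "ax": 0, "ay": 0, "az": -0.08, "claw": 42}, {"tx": 19, "ty": 125, "tz": -110, "ax": 0, "ay": 0, "az": -0.11, "claw": 42}, {"tx": 24, "ty": 158, "tz": -110, "ax": 0, "ay": 0, "az": -0.14, "claw": 42}, {"tx": 29, "ty": 191, "tz": -110, "ax": 0, "ay": 0, "az": -0.16, "claw": 42}, {"tx": 34, "ty": 224, "tz": -110, "ax": 0, "ay": 0, "az": -0.19, "claw": 42}]'

```text
time_s: 10.68
tcp_pos: [0.5043, -0.0461, 0.1476]
ee_rot: [[-0.982, -0.189, 0.001], [-0.189, 0.982, 0.0], [-0.001, -0.0, -1.0]]
wrist_force: [0.4, -0.6, -0.7]
gripper_width: 0.598
gripper_force: 30.0
```

>>> servo_tool --deltas '[{"tx": -1, "ty": 33, "tz": 0, "ax": 0, "ay": 0, "az": -0.03, "claw": 42}, {"tx": -2, "ty": 66, "tz": 0, "ax": 0, "ay": 0, "az": -0.06, "claw": 42}, {"tx": -3, "ty": 99, "tz": 0, "ax": 0, "ay": 0, "az": -0.09, "claw": 42}, {"tx": -4, "ty": 132, "tz": 0, "ax": 0, "ay": 0, "az": -0.12, "claw": 42}, {"tx": -5, "ty": 165, "tz": 0, "ax": 0, "ay": 0, "az": -0.148, "claw": 42}, {"tx": -6, "ty": 189, "tz": 5, "ax": 0, "ay": 0, "az": -0.148, "claw": 42}, {"tx": -6, "ty": 199, "tz": 25, "ax": 0, "ay": 0, "az": -0.148, "claw": 42}, {"tx": -6, "ty": 199, "tz": 50, "ax": 0, "ay": 0, "az": -0.148, "claw": 42}, {"tx": -6, "ty": 199, "tz": 75, "ax": 0, "ay": 0, "az": -0.148, "claw": 42}, {"tx": -6, "ty": 199, "tz": 94, "ax": 0, "ay": 0, "az": -0.148, "claw": 42}, {"tx": -6, "ty": 199, "tz": 102, "ax": 0, "ay": 0, "az": -0.148, "claw": 42}, {"tx": -6, "ty": 199, "tz": 105, "ax": 0, "ay": 0, "az": -0.148, "claw": 42}]'

```text
time_s: 11.68
tcp_pos: [0.4725, 0.1486, 0.0409]
ee_rot: [[-0.944, -0.331, -0.002], [-0.331, 0.944, -0.002], [0.003, -0.001, -1.0]]
wrist_force: [-5.0, 1.0, 12.6]
gripper_width: 0.597
gripper_force: 30.0
```

>>> servo_tool --deltas '[{"tx": 0, "ty": 0, "tz": 0.5, "ax": 0, "ay": 0, "az": 0, "claw": 42}, {"tx": 0, "ty": 0, "tz": 1, "ax": 0, "ay": 0, "az": 0, "claw": 42}]'

```text
time_s: 11.85
tcp_pos: [0.4742, 0.1497, 0.0418]
ee_rot: [[-0.943, -0.331, 0.002], [-0.331, 0.943, 0.001], [-0.003, 0.0, -1.0]]
wrist_force: [-0.4, 0.0, -0.5]
gripper_width: 0.599
gripper_force: 30.0
```

>>> servo_tool --deltas '[{"tx": 0, "ty": 0, "tz": 1, "ax": 0, "ay": 0, "az": 0, "claw": 42}, {"tx": 0, "ty": 0, "tz": 1, "ax": 0, "ay": 0, "az": 0, "claw": 60}, {"tx": 0, "ty": 0, "tz": 1, "ax": 0, "ay": 0, "az": 0, "claw": 75}, {"tx": 0, "ty": 0, "tz": 1, "ax": 0, "ay": 0, "az": 0, "claw": 80}, {"tx": 0, "ty": 0, "tz": -20, "ax": 0, "ay": 0, "az": 0, "claw": 80}, {"tx": 0, "ty": 0, "tz": -50, "ax": 0, "ay": 0, "az": 0, "claw": 87}, {"tx": 0, "ty": 0, "tz": -85, "ax": 0, "ay": 0, "az": 0, "claw": 87}, {"tx": 10, "ty": -14, "tz": -115, "ax": 0, "ay": 0, "az": 0.05, "claw": 87}, {"tx": 30, "ty": -40, "tz": -120, "ax": 0, "ay": 0, "az": 0.12, "claw": 87}, {"tx": 50, "ty": -70, "tz": -120, "ax": 0, "ay": 0, "az": 0.2, "claw": 87}, {"tx": 70, "ty": -98, "tz": -120, "ax": 0, "ay": 0, "az": 0.28, "claw": 87}, {"tx": 88, "ty": -122, "tz": -120, "ax": 0, "ay": 0, "az": 0.338, "claw": 87}]'

```text
time_s: 12.85
tcp_pos: [0.4295, 0.0034, 0.161]
ee_rot: [[-1.0, 0.004, 0.001], [0.004, 1.0, 0.0], [-0.001, 0.0, -1.0]]
wrist_force: [0.1, 0.6, 0.1]
gripper_width: 0.998
gripper_force: 0.0
```

>>> servo_tool --deltas '[{"tx": 5, "ty": -14, "tz": 0, "ax": 0, "ay": 0, "az": 0, "claw": 87}, {"tx": 5, "ty": -14, "tz": 0, "ax": 0, "ay": 0, "az": 0, "claw": 87}, {"tx": 5, "ty": -14, "tz": 0, "ax": 0, "ay": 0, "az": 0, "claw": 87}]'

```text
time_s: 13.1
tcp_pos: [0.4255, -0.0096, 0.1609]
ee_rot: [[-1.0, 0.002, 0.001], [0.002, 1.0, 0.0], [-0.001, 0.0, -1.0]]
wrist_force: [0.3, 1.1, -0.4]
gripper_width: 1.0
gripper_force: 0.0
```

```bash
python3 look.py - reducer .4267 -.0085;  python3 - <<'E'
from fit import *
cv2.imwrite('pics/sc2.png',cv2.resize(capture('side')[180:380,300:560],None,fx=2.5,fy=2.5))
E
```

```text
t 13.1 tcp [ 0.4255 -0.0096  0.1609] yaw 89.9 j [  21.    6.  -31.    0.  -53. -111.] w 1.0001300061670773
cam [ 0.347 -0.011  0.323] [ 0.29 -0.   -0.96]
reducer expect px [325. 218.]
  0.67 [326. 214.] [ 0.4287 -0.0073] 0.939
```

View pics/sc2.png

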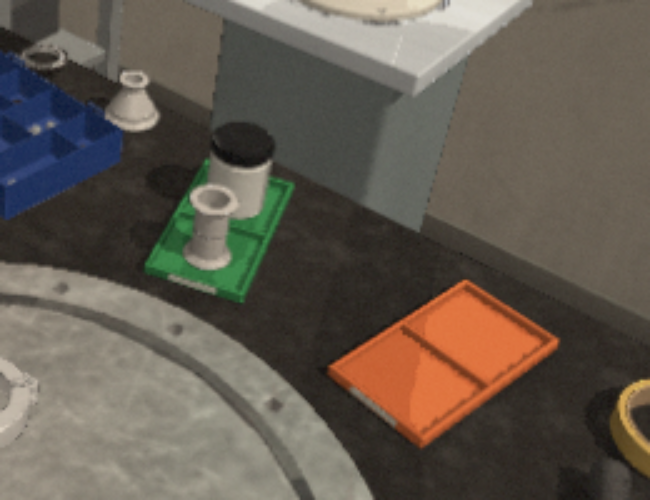

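Jar and nipple both stand in the green tray, jar at crop (241,170) and nipple at (210,225). The reducer fit is (0.428, -0.008). Gripping its neck with the fingertips at z = 31 mm.

>>> servo_tool --deltas '[{"tx": -2.5, "ty": 2, "tz": 30, "ax": 0, "ay": 0, "az": 0, "claw": 87}, {"tx": -2.5, "ty": 2, "tz": 60, "ax": 0, "ay": 0, "az": 0, "claw": 80}, {"tx": -2.5, "ty": 2, "tz": 90, "ax": 0, "ay": 0, "az": 0, "claw": 70}, {"tx": -2.5, "ty": 2, "tz": 113, "ax": 0, "ay": 0, "az": 0, "claw": 60}, {"tx": -2.5, "ty": 2, "tz": 124, "ax": 0, "ay": 0, "az": 0, "claw": 50}, {"tx": -2.5, "ty": 2, "tz": 127.5, "ax": 0, "ay": 0, "az": 0, "claw": 45}, {"tx": -2.5, "ty": 2, "tz": 127.5, "ax": 0, "ay": 0, "az": 0, "claw": 20}, {"tx": -2.5, "ty": 2, "tz": 127.5, "ax": 0, "ay": 0, "az": 0, "claw": 20}, {"tx": -2.5, "ty": 2, "tz": 127.5, "ax": 0, "ay": 0, "az": 0, "claw": 20}, {"tx": -2.5, "ty": 2, "tz": 127.5, "ax": 0, "ay": 0, "az": 0, "claw": 20}, {"tx": -2.5, "ty": 2, "tz": 127.5, "ax": 0, "ay": 0, "az": 0, "claw": 20}]'

```text
time_s: 14.17
tcp_pos: [0.4287, -0.0068, 0.0339]
ee_rot: [[-1.0, 0.0, 0.002], [0.0, 1.0, 0.001], [-0.002, 0.001, -1.0]]
wrist_force: [0.2, 1.4, 1.0]
gripper_width: 0.328
gripper_force: 1.7
```

>>> servo_tool --deltas '[{"tx": 0, "ty": 0, "tz": -10, "ax": 0, "ay": 0, "az": 0, "claw": 20}, {"tx": 0, "ty": 0, "tz": -30, "ax": 0, "ay": 0, "az": 0, "claw": 20}, {"tx": 0, "ty": 0, "tz": -60, "ax": 0, "ay": 0, "az": 0, "claw": 20}, {"tx": 0, "ty": 0, "tz": -90, "ax": 0, "ay": 0, "az": 0, "claw": 20}, {"tx": -3, "ty": 10, "tz": -115, "ax": 0, "ay": 0, "az": 0.01, "claw": 20}, {"tx": -10, "ty": 30, "tz": -130, "ax": 0, "ay": 0, "az": 0.03, "claw": 20}, {"tx": -20, "ty": 60, "tz": -130, "ax": 0, "ay": 0, "az": 0.05, "claw": 20}, {"tx": -31, "ty": 92, "tz": -130, "ax": 0, "ay": 0, "az": 0.07, "claw": 20}, {"tx": -42, "ty": 124, "tz": -130, "ax": 0, "ay": 0, "az": 0.09, "claw": 20}, {"tx": -53, "ty": 156, "tz": -130, "ax": 0, "ay": 0, "az": 0.11, "claw": 20}, {"tx": -64, "ty": 188, "tz": -130, "ax": 0, "ay": 0, "az": 0.13, "claw": 20}, {"tx": -75, "ty": 220, "tz": -130, "ax": 0, "ay": 0, "az": 0.169, "claw": 20}]'

```text
time_s: 15.17
tcp_pos: [0.5029, 0.2143, 0.1632]
ee_rot: [[-0.985, 0.17, -0.0], [0.17, 0.985, 0.0], [0.0, 0.0, -1.0]]
wrist_force: [0.0, 0.4, -2.2]
gripper_width: 0.295
gripper_force: 30.0
```

>>> servo_tool --deltas '[{"tx": -5, "ty": 32, "tz": 0, "ax": 0, "ay": 0, "az": 0, "claw": 20}, {"tx": -10, "ty": 64, "tz": 0, "ax": 0, "ay": 0, "az": 0, "claw": 20}, {"tx": -16, "ty": 96, "tz": 0, "ax": 0, "ay": 0, "az": 0, "claw": 20}, {"tx": -21, "ty": 126, "tz": 0, "ax": 0, "ay": 0, "az": 0, "claw": 20}, {"tx": -25, "ty": 148, "tz": 8, "ax": 0, "ay": 0, "az": 0, "claw": 20}, {"tx": -26.5, "ty": 158, "tz": 30, "ax": 0, "ay": 0, "az": 0, "claw": 20}, {"tx": -26.5, "ty": 158, "tz": 58, "ax": 0, "ay": 0, "az": 0, "claw": 20}, {"tx": -26.5, "ty": 158, "tz": 80, "ax": 0, "ay": 0, "az": 0, "claw": 20}, {"tx": -26.5, "ty": 158, "tz": 95, "ax": 0, "ay": 0, "az": 0, "claw": 20}, {"tx": -26.5, "ty": 158, "tz": 101, "ax": 0, "ay": 0, "az": 0, "claw": 20}, {"tx": -26.5, "ty": 158, "tz": 102, "ax": 0, "ay": 0, "az": 0, "claw": 20}]'

```text
time_s: 16.08
tcp_pos: [0.5549, 0.3633, 0.0593]
ee_rot: [[-0.986, 0.169, -0.003], [0.169, 0.986, -0.002], [0.002, -0.003, -1.0]]
wrist_force: [-0.5, 0.4, -2.0]
gripper_width: 0.301
gripper_force: 30.0
```

```bash
python3 - <<'E'
from fit import *
s=sense(); print(s['tcp_pos'],s['gripper_width'],s['wrist_force'])
cv2.imwrite('pics/w5.png',np.hstack([cv2.resize(capture('wrist')[150:400,100:540],(440,250)),cv2.resize(capture('side')[270:370,400:540],(350,250))]))
E
```

```text
[0.5549332  0.3633014  0.05930003] 0.3007497012846425 [-0.5246192   0.39465285 -1.97766314]
```

View pics/w5.png

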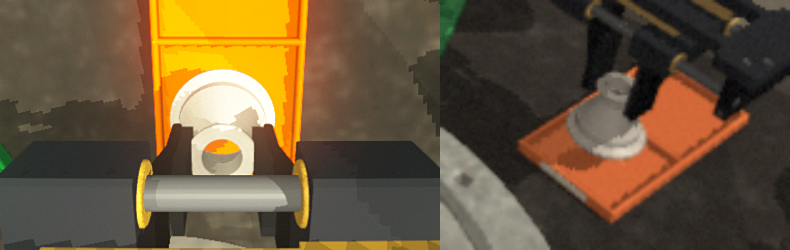

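The reducer hangs upright at wrist crop (222,120), over the far orange pocket. Lowering it.

>>> servo_tool --deltas '[{"tx": 0, "ty": 0, "tz": 6, "ax": 0, "ay": 0, "az": 0, "claw": 20}, {"tx": 0, "ty": 0, "tz": 12, "ax": 0, "ay": 0, "az": 0, "claw": 20}, {"tx": 0, "ty": 0, "tz": 16, "ax": 0, "ay": 0, "az": 0, "claw": 20}, {"tx": 0, "ty": 0, "tz": 18, "ax": 0, "ay": 0, "az": 0, "claw": 20}, {"tx": 0, "ty": 0, "tz": 19, "ax": 0, "ay": 0, "az": 0, "claw": 20}, {"tx": 0, "ty": 0, "tz": 20, "ax": 0, "ay": 0, "az": 0, "claw": 20}]'

```text
time_s: 16.68
tcp_pos: [0.5559, 0.3642, 0.041]
ee_rot: [[-0.986, 0.168, 0.0], [0.168, 0.986, 0.0], [-0.0, 0.0, -1.0]]
wrist_force: [-0.1, -0.8, -1.4]
gripper_width: 0.3
gripper_force: 30.0
```

>>> servo_tool --deltas '[{"tx": 0, "ty": 0, "tz": 1, "ax": 0, "ay": 0, "az": 0, "claw": 20}, {"tx": 0, "ty": 0, "tz": 2, "ax": 0, "ay": 0, "az": 0, "claw": 20}, {"tx": 0, "ty": 0, "tz": 2, "ax": 0, "ay": 0, "az": 0, "claw": 20}]'

```text
time_s: 16.93
tcp_pos: [0.5558, 0.3642, 0.0389]
ee_rot: [[-0.986, 0.168, -0.0], [0.168, 0.986, -0.0], [0.0, -0.0, -1.0]]
wrist_force: [0.6, 1.0, -1.8]
gripper_width: 0.303
gripper_force: 30.0
```

>>> servo_tool --deltas '[{"tx": 0, "ty": 0, "tz": 1, "ax": 0, "ay": 0, "az": 0, "claw": 20}, {"tx": 0, "ty": 0, "tz": 1.5, "ax": 0, "ay": 0, "az": 0, "claw": 20}, {"tx": 0, "ty": 0, "tz": 1.5, "ax": 0, "ay": 0, "az": 0, "claw": 20}]'

```text
time_s: 17.18
tcp_pos: [0.5558, 0.3642, 0.0374]
ee_rot: [[-0.986, 0.168, -0.0], [0.168, 0.986, -0.0], [0.0, -0.0, -1.0]]
wrist_force: [0.5, 0.9, -1.0]
gripper_width: 0.3
gripper_force: 30.0
```

>>> servo_tool --deltas '[{"tx": 0, "ty": 0, "tz": 0.5, "ax": 0, "ay": 0, "az": 0, "claw": 20}, {"tx": 0, "ty": 0, "tz": 1, "ax": 0, "ay": 0, "az": 0, "claw": 20}, {"tx": 0, "ty": 0, "tz": 1, "ax": 0, "ay": 0, "az": 0, "claw": 20}]'

```text
time_s: 17.43
tcp_pos: [0.5559, 0.3643, 0.037]
ee_rot: [[-0.986, 0.168, 0.0], [0.168, 0.986, 0.0], [-0.0, 0.0, -1.0]]
wrist_force: [-1.1, 0.0, 0.9]
gripper_width: 0.3
gripper_force: 30.0
```

>>> servo_tool --deltas '[{"tx": 0, "ty": 0, "tz": 0, "ax": 0, "ay": 0, "az": 0, "claw": 40}, {"tx": 0, "ty": 0, "tz": 0, "ax": 0, "ay": 0, "az": 0, "claw": 60}, {"tx": 0, "ty": 0, "tz": 0, "ax": 0, "ay": 0, "az": 0, "claw": 60}, {"tx": 0, "ty": 0, "tz": -20, "ax": 0, "ay": 0, "az": 0, "claw": 70}, {"tx": 0, "ty": 0, "tz": -55, "ax": 0, "ay": 0, "az": 0, "claw": 87}, {"tx": 0, "ty": 0, "tz": -90, "ax": 0, "ay": 0, "az": 0, "claw": 87}, {"tx": -8, "ty": -17, "tz": -118, "ax": 0, "ay": 0, "az": 0, "claw": 87}, {"tx": -22, "ty": -48, "tz": -125, "ax": 0, "ay": 0, "az": 0, "claw": 87}, {"tx": -37, "ty": -82, "tz": -125, "ax": 0, "ay": 0, "az": 0, "claw": 87}, {"tx": -53, "ty": -117, "tz": -125, "ax": 0, "ay": 0, "az": 0, "claw": 87}, {"tx": -69, "ty": -152, "tz": -125, "ax": 0, "ay": 0, "az": 0, "claw": 87}, {"tx": -85, "ty": -187, "tz": -125, "ax": 0, "ay": 0, "az": 0, "claw": 87}]'

```text
time_s: 18.43
tcp_pos: [0.6084, 0.164, 0.162]
ee_rot: [[-0.986, 0.168, 0.001], [0.168, 0.986, 0.0], [-0.001, 0.001, -1.0]]
wrist_force: [1.0, 0.3, 0.2]
gripper_width: 0.992
gripper_force: 0.0
```

>>> servo_tool --deltas '[{"tx": -16, "ty": -35, "tz": 0, "ax": 0, "ay": 0, "az": 0, "claw": 87}, {"tx": -32, "ty": -70, "tz": 0, "ax": 0, "ay": 0, "az": 0, "claw": 87}, {"tx": -48, "ty": -105, "tz": 0, "ax": 0, "ay": 0, "az": 0, "claw": 87}, {"tx": -64, "ty": -140, "tz": 0, "ax": 0, "ay": 0, "az": 0, "claw": 87}, {"tx": -80, "ty": -175, "tz": 0, "ax": 0, "ay": 0, "az": 0, "claw": 87}, {"tx": -96, "ty": -210, "tz": 0, "ax": 0, "ay": 0, "az": 0, "claw": 87}, {"tx": -108, "ty": -234, "tz": 0, "ax": 0, "ay": 0, "az": 0, "claw": 87}, {"tx": -112, "ty": -243, "tz": 0, "ax": 0, "ay": 0, "az": 0, "claw": 87}, {"tx": -112, "ty": -243, "tz": 0, "ax": 0, "ay": 0, "az": 0, "claw": 87}, {"tx": -112, "ty": -243, "tz": 0, "ax": 0, "ay": 0, "az": 0, "claw": 87}]'

```text
time_s: 19.27
tcp_pos: [0.6774, -0.0928, 0.1613]
ee_rot: [[-0.986, 0.169, -0.0], [0.169, 0.986, 0.0], [0.0, 0.0, -1.0]]
wrist_force: [-0.7, 0.7, 0.6]
gripper_width: 0.998
gripper_force: 0.0
```

```bash
python3 look.py w6 tin .678 -.0925
```

```text
t 19.27 tcp [ 0.6774 -0.0928  0.1613] yaw 80.3 j [   6.   30.    5.   -0.  -65. -105.] w 0.998303159250544
cam [ 0.601 -0.081  0.323] [ 0.28 -0.05 -0.96]
tin expect px [324. 217.]
  0.98 [323. 215.] [ 0.6774 -0.0929] 0.968
```

View pics/w6.png

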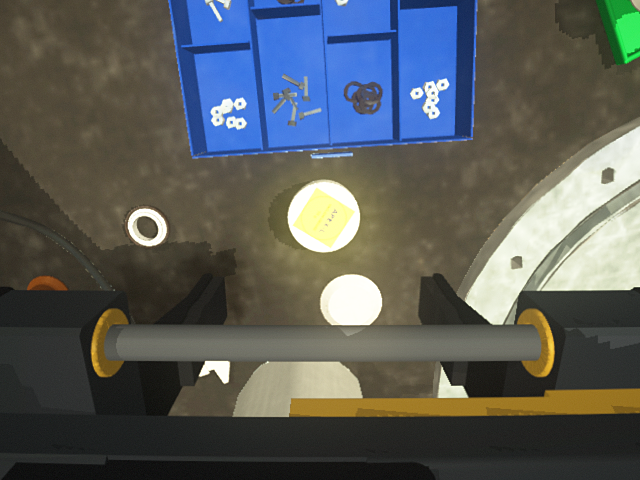

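The tin with the yellow label is at (323,215), right under the jaws, and the plain white disc at (350,303) stays put. Descending with the fingertips to about 11 mm, so they stay above the tray lip later.

>>> servo_tool --deltas '[{"tx": 0, "ty": 0, "tz": 35, "ax": 0, "ay": 0, "az": 0, "claw": 87}, {"tx": 0, "ty": 0, "tz": 70, "ax": 0, "ay": 0, "az": 0, "claw": 87}, {"tx": 0, "ty": 0, "tz": 105, "ax": 0, "ay": 0, "az": 0, "claw": 87}, {"tx": 0, "ty": 0, "tz": 130, "ax": 0, "ay": 0, "az": 0, "claw": 87}, {"tx": 0, "ty": 0, "tz": 143, "ax": 0, "ay": 0, "az": 0, "claw": 80}, {"tx": 0, "ty": 0, "tz": 148, "ax": 0, "ay": 0, "az": 0, "claw": 72}, {"tx": 0, "ty": 0, "tz": 150, "ax": 0, "ay": 0, "az": 0, "claw": 65}, {"tx": 0, "ty": 0, "tz": 150, "ax": 0, "ay": 0, "az": 0, "claw": 44}, {"tx": 0, "ty": 0, "tz": 150, "ax": 0, "ay": 0, "az": 0, "claw": 44}, {"tx": 0, "ty": 0, "tz": 150, "ax": 0, "ay": 0, "az": 0, "claw": 44}, {"tx": 0, "ty": 0, "tz": 150, "ax": 0, "ay": 0, "az": 0, "claw": 44}, {"tx": 0, "ty": 0, "tz": 150, "ax": 0, "ay": 0, "az": 0, "claw": 44}]'

```text
time_s: 20.37
tcp_pos: [0.679, -0.0926, 0.0137]
ee_rot: [[-0.986, 0.168, 0.004], [0.168, 0.986, 0.0], [-0.004, 0.001, -1.0]]
wrist_force: [0.1, 1.6, 6.1]
gripper_width: 0.64
gripper_force: 30.0
```

>>> servo_tool --deltas '[{"tx": 0, "ty": 0, "tz": -10, "ax": 0, "ay": 0, "az": 0, "claw": 44}, {"tx": 0, "ty": 0, "tz": -30, "ax": 0, "ay": 0, "az": 0, "claw": 44}, {"tx": 0, "ty": 0, "tz": -60, "ax": 0, "ay": 0, "az": 0, "claw": 44}, {"tx": 0, "ty": 0, "tz": -90, "ax": 0, "ay": 0, "az": 0, "claw": 44}, {"tx": 5, "ty": 8, "tz": -115, "ax": 0, "ay": 0, "az": 0, "claw": 44}, {"tx": 16, "ty": 25, "tz": -125, "ax": 0, "ay": 0, "az": 0, "claw": 44}, {"tx": 32, "ty": 50, "tz": -125, "ax": 0, "ay": 0, "az": 0, "claw": 44}, {"tx": 49, "ty": 76, "tz": -125, "ax": 0, "ay": 0, "az": 0, "claw": 44}, {"tx": 66, "ty": 103, "tz": -125, "ax": 0, "ay": 0, "az": 0, "claw": 44}, {"tx": 83, "ty": 130, "tz": -125, "ax": 0, "ay": 0, "az": 0, "claw": 44}, {"tx": 100, "ty": 156, "tz": -125, "ax": 0, "ay": 0, "az": 0, "claw": 44}, {"tx": 117, "ty": 182, "tz": -125, "ax": 0, "ay": 0, "az": 0, "claw": 44}]'

```text
time_s: 21.37
tcp_pos: [0.5917, 0.1071, 0.1367]
ee_rot: [[-0.986, 0.169, -0.001], [0.169, 0.986, -0.0], [0.001, -0.0, -1.0]]
wrist_force: [0.3, 0.3, -0.7]
gripper_width: 0.635
gripper_force: 30.0
```

>>> servo_tool --deltas '[{"tx": 17, "ty": 26, "tz": 0, "ax": 0, "ay": 0, "az": 0, "claw": 44}, {"tx": 34, "ty": 53, "tz": 0, "ax": 0, "ay": 0, "az": 0, "claw": 44}, {"tx": 51, "ty": 80, "tz": 0, "ax": 0, "ay": 0, "az": 0, "claw": 44}, {"tx": 68, "ty": 107, "tz": 0, "ax": 0, "ay": 0, "az": 0, "claw": 44}, {"tx": 85, "ty": 134, "tz": 0, "ax": 0, "ay": 0, "az": 0, "claw": 44}, {"tx": 102, "ty": 161, "tz": 0, "ax": 0, "ay": 0, "az": 0, "claw": 44}, {"tx": 119, "ty": 187, "tz": 0, "ax": 0, "ay": 0, "az": 0, "claw": 44}, {"tx": 136, "ty": 212, "tz": 0, "ax": 0, "ay": 0, "az": 0, "claw": 44}, {"tx": 149, "ty": 234, "tz": 0, "ax": 0, "ay": 0, "az": 0, "claw": 44}, {"tx": 157, "ty": 246, "tz": 5, "ax": 0, "ay": 0, "az": 0, "claw": 44}, {"tx": 160, "ty": 249, "tz": 20, "ax": 0, "ay": 0, "az": 0, "claw": 44}, {"tx": 160, "ty": 249, "tz": 40, "ax": 0, "ay": 0, "az": 0, "claw": 44}]'

```text
time_s: 22.37
tcp_pos: [0.4771, 0.3804, 0.0976]
ee_rot: [[-0.986, 0.167, 0.002], [0.167, 0.986, 0.003], [-0.002, 0.003, -1.0]]
wrist_force: [-0.2, 0.1, -1.5]
gripper_width: 0.635
gripper_force: 30.0
```

>>> servo_tool --deltas '[{"tx": 0, "ty": 0, "tz": 10, "ax": 0, "ay": 0, "az": 0, "claw": 44}, {"tx": 0, "ty": 0, "tz": 20, "ax": 0, "ay": 0, "az": 0, "claw": 44}, {"tx": 0, "ty": 0, "tz": 20, "ax": 0, "ay": 0, "az": 0, "claw": 44}, {"tx": 0, "ty": 0, "tz": 20, "ax": 0, "ay": 0, "az": 0, "claw": 44}]'

```text
time_s: 22.7
tcp_pos: [0.4775, 0.378, 0.0763]
ee_rot: [[-0.986, 0.169, -0.0], [0.169, 0.986, -0.001], [0.0, -0.001, -1.0]]
wrist_force: [0.2, 0.9, -0.5]
gripper_width: 0.633
gripper_force: 30.0
```

```bash
python3 - <<'E'
from fit import *
s=sense(); print(s['tcp_pos'],s['gripper_width'],s['wrist_force'])
cv2.imwrite('pics/w7.png',np.hstack([cv2.resize(capture('wrist')[150:400,100:540],(440,250)),cv2.resize(capture('side')[270:370,400:540],(350,250))]))
E
```

```text
[0.47746014 0.37804311 0.07632579] 0.6333779794549375 [ 0.24811237  0.91714239 -0.48065838]
```

View pics/w7.png

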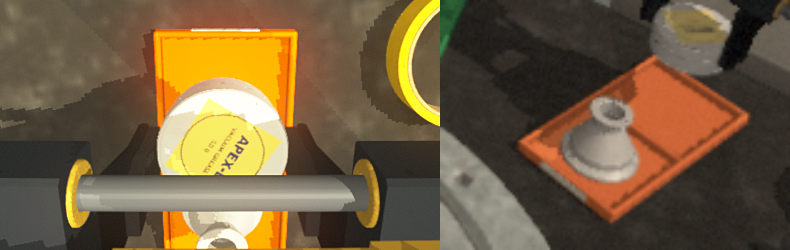

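The tin is level in the jaws over the near pocket, and the reducer stands in the far one. Lowering.

>>> servo_tool --deltas '[{"tx": 0, "ty": 0, "tz": 15, "ax": 0, "ay": 0, "az": 0, "claw": 44}, {"tx": 0, "ty": 0, "tz": 32, "ax": 0, "ay": 0, "az": 0, "claw": 44}, {"tx": 0, "ty": 0, "tz": 45, "ax": 0, "ay": 0, "az": 0, "claw": 44}, {"tx": 0, "ty": 0, "tz": 54, "ax": 0, "ay": 0, "az": 0, "claw": 44}, {"tx": 0, "ty": 0, "tz": 58, "ax": 0, "ay": 0, "az": 0, "claw": 44}, {"tx": 0, "ty": 0, "tz": 60, "ax": 0, "ay": 0, "az": 0, "claw": 44}, {"tx": 0, "ty": 0, "tz": 60.5, "ax": 0, "ay": 0, "az": 0, "claw": 44}, {"tx": 0, "ty": 0, "tz": 60.5, "ax": 0, "ay": 0, "az": 0, "claw": 44}]'

```text
time_s: 23.47
tcp_pos: [0.4776, 0.3793, 0.0169]
ee_rot: [[-0.986, 0.168, 0.001], [0.168, 0.986, 0.001], [-0.001, 0.002, -1.0]]
wrist_force: [0.2, -0.5, -1.0]
gripper_width: 0.638
gripper_force: 30.0
```

>>> servo_tool --deltas '[{"tx": 0, "ty": 0, "tz": 0.5, "ax": 0, "ay": 0, "az": 0, "claw": 44}, {"tx": 0, "ty": 0, "tz": 1, "ax": 0, "ay": 0, "az": 0, "claw": 44}, {"tx": 0, "ty": 0, "tz": 1, "ax": 0, "ay": 0, "az": 0, "claw": 44}]'

```text
time_s: 23.72
tcp_pos: [0.4776, 0.3793, 0.0166]
ee_rot: [[-0.986, 0.168, 0.001], [0.168, 0.986, 0.001], [-0.001, 0.002, -1.0]]
wrist_force: [-1.2, -1.0, 4.3]
gripper_width: 0.637
gripper_force: 30.0
```

>>> servo_tool --deltas '[{"tx": 0, "ty": 0, "tz": 0, "ax": 0, "ay": 0, "az": 0, "claw": 60}, {"tx": 0, "ty": 0, "tz": 0, "ax": 0, "ay": 0, "az": 0, "claw": 70}, {"tx": 0, "ty": 0, "tz": 0, "ax": 0, "ay": 0, "az": 0, "claw": 76}, {"tx": 0, "ty": 0, "tz": -15, "ax": 0, "ay": 0, "az": 0, "claw": 76}, {"tx": 0, "ty": 0, "tz": -45, "ax": 0, "ay": 0, "az": 0, "claw": 87}, {"tx": 0, "ty": 0, "tz": -85, "ax": 0, "ay": 0, "az": 0, "claw": 87}, {"tx": 0, "ty": 0, "tz": -120, "ax": 0, "ay": 0, "az": 0, "claw": 87}, {"tx": 0, "ty": 0, "tz": -145, "ax": 0, "ay": 0, "az": 0, "claw": 87}, {"tx": 0, "ty": 0, "tz": -150, "ax": 0, "ay": 0, "az": 0, "claw": 87}, {"tx": 0, "ty": 0, "tz": -150, "ax": 0, "ay": 0, "az": 0, "claw": 87}, {"tx": 0, "ty": 0, "tz": -150, "ax": 0, "ay": 0, "az": 0, "claw": 87}]'

```text
time_s: 24.63
tcp_pos: [0.4766, 0.3783, 0.1642]
ee_rot: [[-0.986, 0.169, -0.001], [0.169, 0.986, -0.0], [0.001, -0.001, -1.0]]
wrist_force: [0.2, -0.4, -0.6]
gripper_width: 0.998
gripper_force: 0.0
```

```bash
cat > lk.py <<'E'
import sys
from fit import *
l,x,y,z=sys.argv[1],*map(float,sys.argv[2:5])
s=sense(); T=pose('wrist',s); capture('wrist'); print(s['time_s'],s['tcp_pos'].round(4))
for r in trace(l,'wrist'):
    if r['mask'].any():
        m=np.argwhere(r['mask'])[:,::-1].mean(0); p=fit(l,[('wrist',T,filled(r['mask']))],[x,y],z=z); print(r['confidence'],m.round(0),p[0].round(4),round(p[1],3))
E
python3 lk.py tin .478 .379 .003
```

```text
24.6333 [0.4766 0.3783 0.1642]
0.96 [324. 215.] [0.4759 0.3786] 0.95
```

>>> servo_tool --deltas '[{"tx": -1, "ty": -20, "tz": 0, "ax": 0, "ay": 0, "az": 0, "claw": 87}, {"tx": -3, "ty": -58, "tz": 0, "ax": 0, "ay": 0, "az": 0, "claw": 87}, {"tx": -5, "ty": -97, "tz": 0, "ax": 0, "ay": 0, "az": 0, "claw": 87}, {"tx": -7, "ty": -136, "tz": 0, "ax": 0, "ay": 0, "az": 0, "claw": 87}, {"tx": -9, "ty": -175, "tz": 0, "ax": 0, "ay": 0, "az": 0, "claw": 87}, {"tx": -11, "ty": -214, "tz": 0, "ax": 0, "ay": 0, "az": 0, "claw": 87}, {"tx": -13, "ty": -253, "tz": 0, "ax": 0, "ay": 0, "az": 0, "claw": 87}, {"tx": -15, "ty": -292, "tz": 0, "ax": 0, "ay": 0, "az": 0, "claw": 87}, {"tx": -17, "ty": -331, "tz": 0, "ax": 0, "ay": 0, "az": 0, "claw": 87}, {"tx": -19, "ty": -370, "tz": 0, "ax": 0, "ay": 0, "az": 0, "claw": 87}, {"tx": -21, "ty": -409, "tz": 0, "ax": 0, "ay": 0, "az": 0, "claw": 87}, {"tx": -22, "ty": -445, "tz": 0, "ax": 0, "ay": 0, "az": 0, "claw": 87}]'

```text
time_s: 25.73
tcp_pos: [0.4224, -0.0657, 0.1638]
ee_rot: [[-0.986, 0.168, -0.003], [0.168, 0.986, -0.001], [0.003, -0.001, -1.0]]
wrist_force: [1.0, -0.1, 0.7]
gripper_width: 1.001
gripper_force: 0.0
```

>>> servo_tool --deltas '[{"tx": -2, "ty": -35, "tz": 0, "ax": 0, "ay": 0, "az": 0, "claw": 87}, {"tx": -4, "ty": -64, "tz": 0, "ax": 0, "ay": 0, "az": 0, "claw": 87}, {"tx": -4, "ty": -79, "tz": 0, "ax": 0, "ay": 0, "az": 0, "claw": 87}, {"tx": -4, "ty": -79, "tz": 0, "ax": 0, "ay": 0, "az": 0, "claw": 87}, {"tx": -4, "ty": -79, "tz": 0, "ax": 0, "ay": 0, "az": 0, "claw": 87}]'

```text
time_s: 26.15
tcp_pos: [0.4136, -0.1427, 0.1638]
ee_rot: [[-0.985, 0.171, -0.003], [0.171, 0.985, 0.0], [0.003, -0.0, -1.0]]
wrist_force: [-0.5, 0.4, 0.1]
gripper_width: 1.0
gripper_force: 0.0
```

```bash
python3 lk.py large_ring .4145 -.1427 0; python3 -c "
from fit import *
cv2.imwrite('pics/w8.png',capture('wrist'))"
```

```text
26.15 [ 0.4136 -0.1427  0.1638]
0.9 [323. 213.] [ 0.4144 -0.1434] 0.935
```

View pics/w8.png

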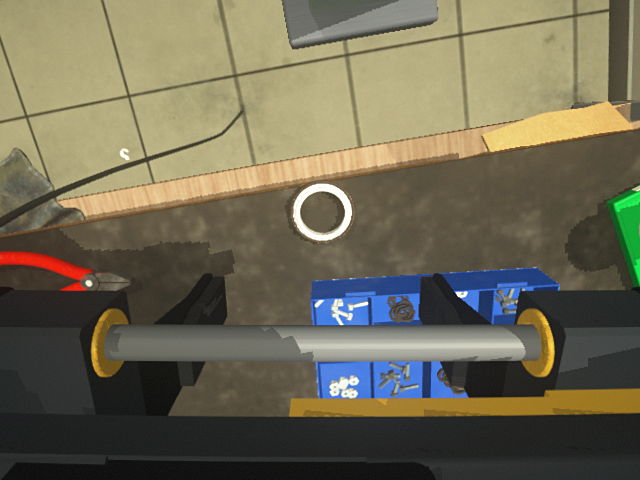

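The large ring with its dark rubber rim is at (323,212), centred under the jaws. Descending slowly with the fingertips to about 3 mm.

>>> servo_tool --deltas '[{"tx": -1, "ty": -0.5, "tz": 35, "ax": 0, "ay": 0, "az": 0, "claw": 80}, {"tx": -1, "ty": -0.5, "tz": 70, "ax": 0, "ay": 0, "az": 0, "claw": 72}, {"tx": -1, "ty": -0.5, "tz": 105, "ax": 0, "ay": 0, "az": 0, "claw": 72}, {"tx": -1, "ty": -0.5, "tz": 130, "ax": 0, "ay": 0, "az": 0, "claw": 72}, {"tx": -1, "ty": -0.5, "tz": 145, "ax": 0, "ay": 0, "az": 0, "claw": 72}, {"tx": -1, "ty": -0.5, "tz": 153, "ax": 0, "ay": 0, "az": 0, "claw": 72}, {"tx": -1, "ty": -0.5, "tz": 157, "ax": 0, "ay": 0, "az": 0, "claw": 72}, {"tx": -1, "ty": -0.5, "tz": 159, "ax": 0, "ay": 0, "az": 0, "claw": 72}, {"tx": -1, "ty": -0.5, "tz": 160, "ax": 0, "ay": 0, "az": 0, "claw": 72}, {"tx": -1, "ty": -0.5, "tz": 160, "ax": 0, "ay": 0, "az": 0, "claw": 72}, {"tx": -1, "ty": -0.5, "tz": 160, "ax": 0, "ay": 0, "az": 0, "claw": 72}]'

```text
time_s: 27.22
tcp_pos: [0.4161, -0.1428, 0.0059]
ee_rot: [[-0.986, 0.168, 0.002], [0.168, 0.986, 0.0], [-0.002, 0.0, -1.0]]
wrist_force: [0.8, -0.2, -0.4]
gripper_width: 0.828
gripper_force: 0.0
```

>>> servo_tool --deltas '[{"tx": 0, "ty": 0, "tz": 1.5, "ax": 0, "ay": 0, "az": 0, "claw": 65}, {"tx": 0, "ty": 0, "tz": 2.5, "ax": 0, "ay": 0, "az": 0, "claw": 60}, {"tx": 0, "ty": 0, "tz": 2.5, "ax": 0, "ay": 0, "az": 0, "claw": 55}, {"tx": 0, "ty": 0, "tz": 2.5, "ax": 0, "ay": 0, "az": 0, "claw": 40}, {"tx": 0, "ty": 0, "tz": 2.5, "ax": 0, "ay": 0, "az": 0, "claw": 40}, {"tx": 0, "ty": 0, "tz": 2.5, "ax": 0, "ay": 0, "az": 0, "claw": 40}, {"tx": 0, "ty": 0, "tz": 2.5, "ax": 0, "ay": 0, "az": 0, "claw": 40}, {"tx": 0, "ty": 0, "tz": 2.5, "ax": 0, "ay": 0, "az": 0, "claw": 40}]'

```text
time_s: 27.88
tcp_pos: [0.4155, -0.1429, 0.0026]
ee_rot: [[-0.986, 0.168, 0.0], [0.168, 0.986, -0.0], [-0.0, -0.0, -1.0]]
wrist_force: [0.0, 0.2, 0.2]
gripper_width: 0.524
gripper_force: 30.0
```

>>> servo_tool --deltas '[{"tx": 0, "ty": 0, "tz": -8, "ax": 0, "ay": 0, "az": 0, "claw": 40}, {"tx": 0, "ty": 0, "tz": -25, "ax": 0, "ay": 0, "az": 0, "claw": 40}, {"tx": 0, "ty": 0, "tz": -55, "ax": 0, "ay": 0, "az": 0, "claw": 40}, {"tx": 0, "ty": 0, "tz": -85, "ax": 0, "ay": 0, "az": 0, "claw": 40}, {"tx": 1, "ty": 10, "tz": -115, "ax": 0, "ay": 0, "az": 0, "claw": 40}, {"tx": 2, "ty": 30, "tz": -130, "ax": 0, "ay": 0, "az": 0, "claw": 40}, {"tx": 3, "ty": 60, "tz": -130, "ax": 0, "ay": 0, "az": 0, "claw": 40}, {"tx": 5, "ty": 92, "tz": -130, "ax": 0, "ay": 0, "az": 0, "claw": 40}, {"tx": 7, "ty": 125, "tz": -130, "ax": 0, "ay": 0, "az": 0, "claw": 40}, {"tx": 9, "ty": 158, "tz": -130, "ax": 0, "ay": 0, "az": 0, "claw": 40}, {"tx": 10, "ty": 191, "tz": -130, "ax": 0, "ay": 0, "az": 0, "claw": 40}, {"tx": 12, "ty": 224, "tz": -130, "ax": 0, "ay": 0, "az": 0, "claw": 40}]'

```text
time_s: 28.88
tcp_pos: [0.4411, 0.0815, 0.1333]
ee_rot: [[-0.986, 0.168, 0.001], [0.168, 0.986, 0.0], [-0.001, 0.001, -1.0]]
wrist_force: [0.5, -0.4, -0.2]
gripper_width: 0.524
gripper_force: 30.0
```

>>> servo_tool --deltas '[{"tx": 2, "ty": 35, "tz": 0, "ax": 0, "ay": 0, "az": 0, "claw": 40}, {"tx": 4, "ty": 70, "tz": 0, "ax": 0, "ay": 0, "az": 0, "claw": 40}, {"tx": 6, "ty": 105, "tz": 0, "ax": 0, "ay": 0, "az": 0, "claw": 40}, {"tx": 8, "ty": 140, "tz": 0, "ax": 0, "ay": 0, "az": 0, "claw": 40}, {"tx": 10, "ty": 175, "tz": 0, "ax": 0, "ay": 0, "az": 0, "claw": 40}, {"tx": 12, "ty": 210, "tz": 0, "ax": 0, "ay": 0, "az": 0, "claw": 40}, {"tx": 14, "ty": 243, "tz": 0, "ax": 0, "ay": 0, "az": 0, "claw": 40}, {"tx": 15, "ty": 270, "tz": 0, "ax": 0, "ay": 0, "az": 0, "claw": 40}, {"tx": 16, "ty": 290, "tz": 0, "ax": 0, "ay": 0, "az": 0, "claw": 40}, {"tx": 16, "ty": 300, "tz": 0, "ax": 0, "ay": 0, "az": 0, "claw": 40}, {"tx": 16, "ty": 300, "tz": 0, "ax": 0, "ay": 0, "az": 0, "claw": 40}, {"tx": 16, "ty": 300, "tz": 0, "ax": 0, "ay": 0, "az": 0, "claw": 40}]'

```text
time_s: 29.88
tcp_pos: [0.4756, 0.3776, 0.1324]
ee_rot: [[-0.986, 0.168, -0.001], [0.168, 0.986, -0.001], [0.001, -0.001, -1.0]]
wrist_force: [1.2, -0.4, -1.0]
gripper_width: 0.53
gripper_force: 30.0
```

```bash
python3 lk.py large_ring .476 .378 .13; python3 lk.py tin .476 .3786 .003;python3 -c "
from fit import *
print(sense()['gripper_width'],sense()['wrist_force'])
cv2.imwrite('pics/w9.png',capture('wrist'))"
```

```text
29.8833 [0.4756 0.3776 0.1324]
0.89 [323. 275.] [0.4753 0.3769] 0.746
29.9833 [0.4757 0.3769 0.1326]
0.92 [327. 219.] [0.4752 0.3789] 0.76
0.5272687824421644 [-1.32262868 -0.18542824 -0.07647048]
```

View pics/w9.png

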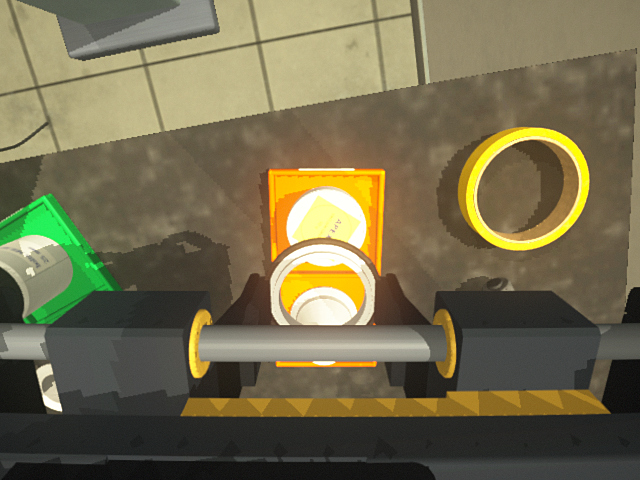

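The ring is held flat at (323,280), with the tin at (327,219) below it. The offset is about 1.5 mm in y. Lowering to just above the lid.

>>> servo_tool --deltas '[{"tx": 0, "ty": 1.5, "tz": 20, "ax": 0, "ay": 0, "az": 0, "claw": 40}, {"tx": 0, "ty": 1.5, "tz": 45, "ax": 0, "ay": 0, "az": 0, "claw": 40}, {"tx": 0, "ty": 1.5, "tz": 70, "ax": 0, "ay": 0, "az": 0, "claw": 40}, {"tx": 0, "ty": 1.5, "tz": 85, "ax": 0, "ay": 0, "az": 0, "claw": 40}, {"tx": 0, "ty": 1.5, "tz": 92, "ax": 0, "ay": 0, "az": 0, "claw": 40}, {"tx": 0, "ty": 1.5, "tz": 94, "ax": 0, "ay": 0, "az": 0, "claw": 40}, {"tx": 0, "ty": 1.5, "tz": 94, "ax": 0, "ay": 0, "az": 0, "claw": 40}, {"tx": 0, "ty": 1.5, "tz": 94, "ax": 0, "ay": 0, "az": 0, "claw": 40}, {"tx": 0, "ty": 1.5, "tz": 94, "ax": 0, "ay": 0, "az": 0, "claw": 40}, {"tx": 0, "ty": 1.5, "tz": 94, "ax": 0, "ay": 0, "az": 0, "claw": 40}]'

```text
time_s: 30.97
tcp_pos: [0.4768, 0.3804, 0.0398]
ee_rot: [[-0.986, 0.168, 0.001], [0.168, 0.986, 0.002], [-0.001, 0.002, -1.0]]
wrist_force: [0.3, 0.6, 0.3]
gripper_width: 0.525
gripper_force: 30.0
```

>>> servo_tool --deltas '[{"tx": 0, "ty": 0, "tz": 2, "ax": 0, "ay": 0, "az": 0, "claw": 40}, {"tx": 0, "ty": 0, "tz": 4, "ax": 0, "ay": 0, "az": 0, "claw": 40}, {"tx": 0, "ty": 0, "tz": 6, "ax": 0, "ay": 0, "az": 0, "claw": 40}, {"tx": 0, "ty": 0, "tz": 7, "ax": 0, "ay": 0, "az": 0, "claw": 40}, {"tx": 0, "ty": 0, "tz": 7, "ax": 0, "ay": 0, "az": 0, "claw": 40}, {"tx": 0, "ty": 0, "tz": 7, "ax": 0, "ay": 0, "az": 0, "claw": 40}]'

```text
time_s: 31.47
tcp_pos: [0.4763, 0.3797, 0.0313]
ee_rot: [[-0.986, 0.168, -0.0], [0.168, 0.986, -0.0], [0.0, -0.0, -1.0]]
wrist_force: [0.2, 0.9, 0.1]
gripper_width: 0.524
gripper_force: 30.0
```

```bash
python3 - <<'E'
from fit import *
a=capture('wrist')[190:350,220:430]; b=capture('side')[280:340,450:530]
cv2.imwrite('pics/w10.png',np.hstack([cv2.resize(a,(400,300)),cv2.resize(b,(400,300))]))
E
```

```text
(no output)
```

View pics/w10.png

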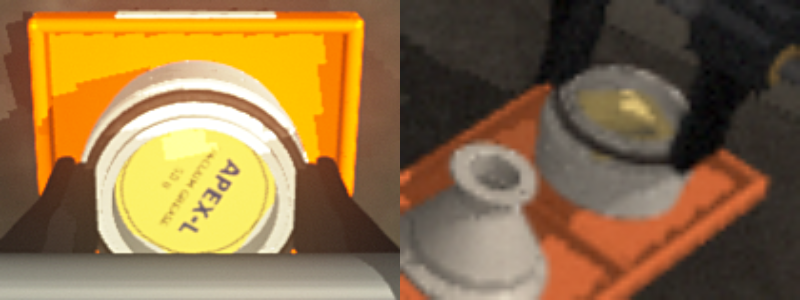

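The ring sits just above the lid and looks centred on the tin. That was my 15th picture view, one over the limit of 14, so from here I check with numbers only. Lowering in small steps until contact.

>>> servo_tool --deltas '[{"tx": 0, "ty": 0, "tz": 0.7, "ax": 0, "ay": 0, "az": 0, "claw": 40}, {"tx": 0, "ty": 0, "tz": 1, "ax": 0, "ay": 0, "az": 0, "claw": 40}, {"tx": 0, "ty": 0, "tz": 1, "ax": 0, "ay": 0, "az": 0, "claw": 40}, {"tx": 0, "ty": 0, "tz": 1, "ax": 0, "ay": 0, "az": 0, "claw": 40}]'

```text
time_s: 31.9
tcp_pos: [0.4763, 0.3798, 0.0305]
ee_rot: [[-0.986, 0.168, -0.0], [0.168, 0.986, -0.0], [-0.0, -0.0, -1.0]]
wrist_force: [-0.1, -0.3, 0.3]
gripper_width: 0.525
gripper_force: 30.0
```

>>> servo_tool --deltas '[{"tx": 0, "ty": 0, "tz": 0.5, "ax": 0, "ay": 0, "az": 0, "claw": 40}, {"tx": 0, "ty": 0, "tz": 0.5, "ax": 0, "ay": 0, "az": 0, "claw": 40}, {"tx": 0, "ty": 0, "tz": 0.5, "ax": 0, "ay": 0, "az": 0, "claw": 40}]'

```text
time_s: 32.15
tcp_pos: [0.4763, 0.3798, 0.03]
ee_rot: [[-0.986, 0.168, -0.0], [0.168, 0.986, -0.0], [0.0, -0.0, -1.0]]
wrist_force: [-0.4, 0.0, 0.1]
gripper_width: 0.528
gripper_force: 30.0
```

>>> servo_tool --deltas '[{"tx": 0, "ty": 0, "tz": 0.5, "ax": 0, "ay": 0, "az": 0, "claw": 40}, {"tx": 0, "ty": 0, "tz": 0.5, "ax": 0, "ay": 0, "az": 0, "claw": 40}, {"tx": 0, "ty": 0, "tz": 0.5, "ax": 0, "ay": 0, "az": 0, "claw": 40}]'

```text
time_s: 32.4
tcp_pos: [0.4764, 0.3799, 0.0296]
ee_rot: [[-0.986, 0.168, 0.0], [0.168, 0.986, 0.0], [-0.0, 0.0, -1.0]]
wrist_force: [0.4, 0.6, -0.8]
gripper_width: 0.527
gripper_force: 30.0
```

>>> servo_tool --deltas '[{"tx": 0, "ty": 0, "tz": 0.5, "ax": 0, "ay": 0, "az": 0, "claw": 40}, {"tx": 0, "ty": 0, "tz": 0.5, "ax": 0, "ay": 0, "az": 0, "claw": 40}, {"tx": 0, "ty": 0, "tz": 0.5, "ax": 0, "ay": 0, "az": 0, "claw": 40}]'

```text
time_s: 32.65
tcp_pos: [0.4764, 0.3799, 0.0295]
ee_rot: [[-0.986, 0.168, 0.0], [0.168, 0.986, 0.0], [-0.0, 0.0, -1.0]]
wrist_force: [-1.2, -1.2, 2.5]
gripper_width: 0.535
gripper_force: 30.0
```

Contact at z = 0.0295, as expected. Opening and lifting, then checking by fit.

>>> servo_tool --deltas '[{"tx": 0, "ty": 0, "tz": 0, "ax": 0, "ay": 0, "az": 0, "claw": 54}, {"tx": 0, "ty": 0, "tz": 0, "ax": 0, "ay": 0, "az": 0, "claw": 60}, {"tx": 0, "ty": 0, "tz": 0, "ax": 0, "ay": 0, "az": 0, "claw": 70}, {"tx": 0, "ty": 0, "tz": 0, "ax": 0, "ay": 0, "az": 0, "claw": 74}, {"tx": 0, "ty": 0, "tz": 0, "ax": 0, "ay": 0, "az": 0, "claw": 74}, {"tx": 0, "ty": 0, "tz": -15, "ax": 0, "ay": 0, "az": 0, "claw": 74}, {"tx": 0, "ty": 0, "tz": -45, "ax": 0, "ay": 0, "az": 0, "claw": 87}, {"tx": 0, "ty": 0, "tz": -85, "ax": 0, "ay": 0, "az": 0, "claw": 87}, {"tx": 0, "ty": 0, "tz": -115, "ax": 0, "ay": 0, "az": 0, "claw": 87}, {"tx": 0, "ty": 0, "tz": -132, "ax": 0, "ay": 0, "az": 0, "claw": 87}, {"tx": 0, "ty": 0, "tz": -135, "ax": 0, "ay": 0, "az": 0, "claw": 87}, {"tx": 0, "ty": 0, "tz": -135, "ax": 0, "ay": 0, "az": 0, "claw": 87}]'

```text
time_s: 33.65
tcp_pos: [0.4766, 0.3803, 0.1652]
ee_rot: [[-0.986, 0.169, 0.002], [0.169, 0.986, 0.002], [-0.001, 0.003, -1.0]]
wrist_force: [-0.8, -0.2, -0.5]
gripper_width: 0.997
gripper_force: 0.0
```

```bash
cat > fin.py <<'E'
from fit import *
G=dict(nipple=(.55,.175,.003),jar=(.474,.15,.003),reducer=(.556,.364,.003),tin=(.476,.3786,.003),large_ring=(.476,.3786,.027))
s=sense(); print(s['time_s'],s['tcp_pos'],s['gripper_width'])
for n in ('wrist','side','scene'):
    T=pose(n,s) if n=='wrist' else pose(n); capture(n)
    for l,g in G.items():
        u=w2px(n,[g[0],g[1],g[2]+.01],T)[0]
        for r in trace(l,n):
            if r['mask'].any() and np.linalg.norm(np.argwhere(r['mask'])[:,::-1].mean(0)-u)<40:
                p=fit(l,[(n,T,filled(r['mask']))],g[:2],z=g[2]); print(n,l,round(r['confidence'],2),p[0].round(4),round(p[1],3)); break
# circles in the wrist view: ring hole/lid edges by ellipse fit of the ring mask's outer & inner contours
T=pose('wrist'); capture('wrist'); r=trace('large_ring','wrist')
for q in r[:1]:
    c,h=cv2.findContours(q['mask'].astype(np.uint8),cv2.RETR_CCOMP,cv2.CHAIN_APPROX_NONE)
    for k in c:
        if len(k)>40:
            e=cv2.fitEllipse(k); w=px2w('wrist',e[0],.035,T); print('ellipse',np.round(e[0],1),np.round(e[1],1),w.round(4))
E
python3 fin.py
```

```text
33.65 [0.47657955 0.38028347 0.16522093] 0.9965471406119784
wrist jar 0.62 [0.474  0.1458] 0.786
wrist reducer 0.97 [0.5541 0.364 ] 0.789
wrist tin 0.84 [0.4889 0.376 ] 0.431
wrist large_ring 0.91 [0.4756 0.379 ] 0.937
side nipple 0.95 [0.5459 0.1771] 0.912
side jar 0.84 [0.4714 0.1505] 0.825
side reducer 0.8 [0.554  0.3653] 0.878
side tin 0.83 [0.474  0.3806] 0.459
side large_ring 0.65 [0.4733 0.382 ] 0.91
scene nipple 0.66 [0.5522 0.1734] 0.694
scene jar 0.82 [0.4755 0.1504] 0.921
scene reducer 0.52 [0.5568 0.3617] 0.751
scene tin 0.67 [0.4739 0.3742] 0.782
scene large_ring 0.66 [0.4743 0.3767] 0.85
ellipse [322.3 217.6] [66.7 69.3] [0.4737 0.3792 0.035 ]
ellipse [322.7 217. ] [45.9 49.5] [0.4733 0.3796 0.035 ]
```

```bash
python3 -c "
from station import *
print(finish_job())"
```

```text
the job is handed in; nothing more can be done
None
```

I handed the job in at about 35 s with both kits made up, the large ring centred on the tin lid to about 1 mm by camera fit, and the small ring untouched; I viewed 15 pictures, one over the limit of 14.

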